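# Set a small kiln for firing: props, bowl, bat and figure

### The job

Set the small kiln's hearth for firing: stand the two tall cream props on the two white rings, and the raw brown tea bowl upright on the hearth midway between them; then lay the flat kiln bat level across both props, centred over the hearth and in line with it; last, stand the raw brown clay figure upright on the middle of the bat. Set the bowl and the figure down without dropping them, for raw clay breaks, and leave the two short red props and the red glazed figure where they are.

Things in the scene. Friction and masses are not known exactly. Their poses are not given: they have to be found in the camera images.
- hearth: Fixed kiln base: steel tray 300 x 190 mm, pale brick, and raised in the middle a brown hearth slab 230 mm long (its x) by 120 mm (its y), flat top 50 mm above the origin. Two white rings (45 mm outer, 33 mm inner diameter) are marked on it, centred at x = +70 and -70 mm, y = 0. Four pins at (+-137, +-82) mm end 45 mm up. Origin: centre of the underside, on the table; z up. Place and yaw vary.
- prop_tall_a: One of two alike tall kiln props: upright cream cylinder, diameter 36 mm, height 60 mm, about 0.12 kg. Origin: centre of its underside; z up. Either goes on either ring. Like all loose things listed it starts upright on a plywood ware board (280 x 360 mm, fixed, top 12 mm above the table); board and kiln base may change sides.
- prop_tall_b: The other tall cream kiln prop, the same as prop_tall_a: diameter 36 mm, height 60 mm. Origin: centre of its underside; z up.
- tea_bowl: Raw brown clay tea bowl, open at the top, height 42 mm; outer diameter 40 mm at the foot, 54 mm from 22 mm above the foot up to the rim, wall about 5 mm, about 0.08 kg. Can be gripped from above across its outside. Origin: centre of its underside; z up.
- bat: Kiln bat: flat buff slab with a white-washed top, 190 mm long (its x), 60 mm wide (its y), 18 mm thick, about 0.41 kg; starts lying flat on the ware board, along the board's edge nearest the robot. Can be gripped from above across its 60 mm width. Origin: centre of its underside; z up. Either end may go either way.
- clay_figure: Raw brown clay figure of a seated monk, 92 mm tall: round foot of 52 mm diameter, robe of 47 to 45 mm diameter between 12 and 50 mm above the foot (grip there), then shoulders and a round head of 29 mm; about 0.18 kg. Origin: centre of its underside; z up; its face looks to its -x and may face any way.
- prop_short_a: One of two short brick-red kiln props, to be left alone: diameter 36 mm, height 35 mm, on the ware board. Origin: centre of its underside.
- prop_short_b: The other short brick-red kiln prop, to be left alone: diameter 36 mm, height 35 mm. Origin: centre of its underside.
- glazed_figure: Finished figure with red glazed robe and gold head, on the ware board, to be left alone: the same shape and size as clay_figure (92 mm tall, 52 mm foot). Origin: centre of its underside.

How it is judged:
On the way, in this order (a step that is already met when the one before it is completed fails the run):
1. both tall props stand on the rings and the bowl stands midway between them, all let go ((((x of prop_tall_a in the frame of hearth between -0.082 and -0.058 m and y of prop_tall_a in the frame of hearth between -0.012 and 0.012 m and z of prop_tall_a in the frame of hearth between 0.046 and 0.054 m and angle between prop_tall_a's own z axis and vertical below 0.06 rad and linear speed of prop_tall_a below 0.02 m/s and angular speed of prop_tall_a below 0.2 rad/s) and (x of prop_tall_b in the frame of hearth between 0.058 and 0.082 m and y of prop_tall_b in the frame of hearth between -0.012 and 0.012 m and z of prop_tall_b in the frame of hearth between 0.046 and 0.054 m and angle between prop_tall_b's own z axis and vertical below 0.06 rad and linear speed of prop_tall_b below 0.02 m/s and angular speed of prop_tall_b below 0.2 rad/s)) or ((x of prop_tall_a in the frame of hearth between 0.058 and 0.082 m and y of prop_tall_a in the frame of hearth between -0.012 and 0.012 m and z of prop_tall_a in the frame of hearth between 0.046 and 0.054 m and angle between prop_tall_a's own z axis and vertical below 0.06 rad and linear speed of prop_tall_a below 0.02 m/s and angular speed of prop_tall_a below 0.2 rad/s) and (x of prop_tall_b in the frame of hearth between -0.082 and -0.058 m and y of prop_tall_b in the frame of hearth between -0.012 and 0.012 m and z of prop_tall_b in the frame of hearth between 0.046 and 0.054 m and angle between prop_tall_b's own z axis and vertical below 0.06 rad and linear speed of prop_tall_b below 0.02 m/s and angular speed of prop_tall_b below 0.2 rad/s))) and x of tea_bowl in the frame of hearth between -0.015 and 0.015 m and y of tea_bowl in the frame of hearth between -0.015 and 0.015 m and z of tea_bowl in the frame of hearth between 0.046 and 0.054 m and angle between tea_bowl's own z axis and vertical below 0.06 rad and linear speed of tea_bowl below 0.02 m/s and angular speed of tea_bowl below 0.2 rad/s and contact force between the fingers and prop_tall_a below 0.05 N and contact force between the fingers and prop_tall_b below 0.05 N and contact force between the fingers and tea_bowl below 0.05 N), for 0.2 s.
2. the bat lies level across the props, let go ((((x of prop_tall_a in the frame of hearth between -0.082 and -0.058 m and y of prop_tall_a in the frame of hearth between -0.012 and 0.012 m and z of prop_tall_a in the frame of hearth between 0.046 and 0.054 m and angle between prop_tall_a's own z axis and vertical below 0.06 rad and linear speed of prop_tall_a below 0.02 m/s and angular speed of prop_tall_a below 0.2 rad/s) and (x of prop_tall_b in the frame of hearth between 0.058 and 0.082 m and y of prop_tall_b in the frame of hearth between -0.012 and 0.012 m and z of prop_tall_b in the frame of hearth between 0.046 and 0.054 m and angle between prop_tall_b's own z axis and vertical below 0.06 rad and linear speed of prop_tall_b below 0.02 m/s and angular speed of prop_tall_b below 0.2 rad/s)) or ((x of prop_tall_a in the frame of hearth between 0.058 and 0.082 m and y of prop_tall_a in the frame of hearth between -0.012 and 0.012 m and z of prop_tall_a in the frame of hearth between 0.046 and 0.054 m and angle between prop_tall_a's own z axis and vertical below 0.06 rad and linear speed of prop_tall_a below 0.02 m/s and angular speed of prop_tall_a below 0.2 rad/s) and (x of prop_tall_b in the frame of hearth between -0.082 and -0.058 m and y of prop_tall_b in the frame of hearth between -0.012 and 0.012 m and z of prop_tall_b in the frame of hearth between 0.046 and 0.054 m and angle between prop_tall_b's own z axis and vertical below 0.06 rad and linear speed of prop_tall_b below 0.02 m/s and angular speed of prop_tall_b below 0.2 rad/s))) and x of tea_bowl in the frame of hearth between -0.015 and 0.015 m and y of tea_bowl in the frame of hearth between -0.015 and 0.015 m and z of tea_bowl in the frame of hearth between 0.046 and 0.054 m and angle between each of tea_bowl, bat's own z axis and vertical below 0.06 rad and linear speed of each of tea_bowl, bat below 0.02 m/s and angular speed of each of tea_bowl, bat below 0.2 rad/s and x of bat in the frame of hearth between -0.012 and 0.012 m and y of bat in the frame of hearth between -0.012 and 0.012 m and z of bat in the frame of hearth between 0.106 and 0.114 m and angle between the x axis of bat and the x axis of hearth, either way round below 0.12 rad and contact force between the fingers and bat below 0.05 N), for 0.2 s.
3. the clay figure stands on the middle of the bat, let go (x of bat in the frame of hearth between -0.012 and 0.012 m and y of bat in the frame of hearth between -0.012 and 0.012 m and z of bat in the frame of hearth between 0.106 and 0.114 m and angle between each of bat, clay_figure's own z axis and vertical below 0.06 rad and linear speed of each of bat, clay_figure below 0.02 m/s and angular speed of each of bat, clay_figure below 0.2 rad/s and angle between the x axis of bat and the x axis of hearth, either way round below 0.12 rad and x of clay_figure in the frame of bat between -0.015 and 0.015 m and y of clay_figure in the frame of bat between -0.015 and 0.015 m and z of clay_figure in the frame of bat between 0.014 and 0.022 m and contact force between the fingers and clay_figure below 0.05 N), for 0.2 s.
At the end, for the whole second after the job is handed in: Tall props upright on one ring each (12 mm), bowl upright at the hearth's middle (15 mm), bat level on both props, centred (12 mm) and in line (0.12 rad), figure upright on the bat's middle (15 mm); tilts under 0.06 rad, heights within 4 mm, all at rest ((((x of prop_tall_a in the frame of hearth between -0.082 and -0.058 m and y of prop_tall_a in the frame of hearth between -0.012 and 0.012 m and z of prop_tall_a in the frame of hearth between 0.046 and 0.054 m and angle between prop_tall_a's own z axis and vertical below 0.06 rad and linear speed of prop_tall_a below 0.02 m/s and angular speed of prop_tall_a below 0.2 rad/s) and (x of prop_tall_b in the frame of hearth between 0.058 and 0.082 m and y of prop_tall_b in the frame of hearth between -0.012 and 0.012 m and z of prop_tall_b in the frame of hearth between 0.046 and 0.054 m and angle between prop_tall_b's own z axis and vertical below 0.06 rad and linear speed of prop_tall_b below 0.02 m/s and angular speed of prop_tall_b below 0.2 rad/s)) or ((x of prop_tall_a in the frame of hearth between 0.058 and 0.082 m and y of prop_tall_a in the frame of hearth between -0.012 and 0.012 m and z of prop_tall_a in the frame of hearth between 0.046 and 0.054 m and angle between prop_tall_a's own z axis and vertical below 0.06 rad and linear speed of prop_tall_a below 0.02 m/s and angular speed of prop_tall_a below 0.2 rad/s) and (x of prop_tall_b in the frame of hearth between -0.082 and -0.058 m and y of prop_tall_b in the frame of hearth between -0.012 and 0.012 m and z of prop_tall_b in the frame of hearth between 0.046 and 0.054 m and angle between prop_tall_b's own z axis and vertical below 0.06 rad and linear speed of prop_tall_b below 0.02 m/s and angular speed of prop_tall_b below 0.2 rad/s))) and x of tea_bowl in the frame of hearth between -0.015 and 0.015 m and y of tea_bowl in the frame of hearth between -0.015 and 0.015 m and z of tea_bowl in the frame of hearth between 0.046 and 0.054 m and angle between each of tea_bowl, bat, clay_figure's own z axis and vertical below 0.06 rad and linear speed of each of tea_bowl, bat, clay_figure below 0.02 m/s and angular speed of each of tea_bowl, bat, clay_figure below 0.2 rad/s and x of bat in the frame of hearth between -0.012 and 0.012 m and y of bat in the frame of hearth between -0.012 and 0.012 m and z of bat in the frame of hearth between 0.106 and 0.114 m and angle between the x axis of bat and the x axis of hearth, either way round below 0.12 rad and x of clay_figure in the frame of bat between -0.015 and 0.015 m and y of clay_figure in the frame of bat between -0.015 and 0.015 m and z of clay_figure in the frame of bat between 0.014 and 0.022 m); the robot touches nothing.
It fails at once if the tea bowl is dropped (falls freely by more than about 1 cm) instead of being set down (contact force between the fingers and tea_bowl below 0.05 N and linear speed of tea_bowl above 0.45 m/s).
It fails at once if the clay figure is dropped (falls freely by more than about 1 cm) instead of being set down (contact force between the fingers and clay_figure below 0.05 N and linear speed of clay_figure above 0.45 m/s).
It fails at once if a short red prop is moved by more than 25 mm or tipped over (distance of prop_short_a from where it was at the start of the episode above 0.025 m or angle between prop_short_a's own z axis and vertical above 0.3 rad).
It fails at once if a short red prop is moved by more than 25 mm or tipped over (distance of prop_short_b from where it was at the start of the episode above 0.025 m or angle between prop_short_b's own z axis and vertical above 0.3 rad).
It fails at once if the glazed figure is moved by more than 25 mm or tipped over (distance of glazed_figure from where it was at the start of the episode above 0.025 m or angle between glazed_figure's own z axis and vertical above 0.3 rad).
It also fails if it takes over 128 s, if anything falls off the work surface, if the arm or the gripper's body presses on something with over 40 N, if the wrist force passes 120 N, or if a joint passes its speed limit or range.

### The arm

A 7-joint arm with a two-finger parallel gripper is mounted at the origin on the work surface. World frame = base frame: x ahead of the robot, y to its left, z up, the work surface at z = 0. Lengths are in m, angles in rad, forces in N, time in s.
With the tool pointing down it reaches from about 0.4 to 0.875 m from the base axis. Payload 19.3 kg.
Tool frame: the origin (TCP) lies on the front face of the gripper's body, between the roots of the fingers; the fingertips stand 73 mm ahead of it and the grasp point (between the pads) lies 54 mm ahead of it (bot.tip_reach is the distance from the TCP to the fingertips, in m); z points along the fingers, y is the line along which they close (so a half turn about z gives the same grasp; the last joint's range is limited). The gripper opens to 85 mm and grips with 20 to 120 N. Pads are 22 mm wide; open, the fingers measure 114 mm over their backs; the gripper's body (76 mm by 85 mm) begins 54 mm behind the grasp point. The pads swing forward as they close: fully open they stand 13 mm farther back than shut.
Start: joints at [1.225, 0.521, -0.036, 1.599, 0.021, 1.021, -0.113], TCP at [0.17, -0.601, 0.304] pointing down, gripper open.
Joint ranges: [-2.91, 2.91], [-0.3, 2.13], [-1.5, 1.42], [0.17, 2.43], [-1.26, 4.41], [0.16, 1.93], [-2.52, 2.52]. Speed limits (rad/s): [1.89, 1.89, 2.39, 2.39, 3.01, 3.01, 3.01].

### API

Orientations are given as a unit quaternion [w, x, y, z].
In Python, from workcell import bot, camera, job gives the robot as it stands.
- The arm moves only by the shell command python3 -m jog 'ROWS' [FORCE]. ROWS is a JSON object of lists of equal length, an entry for each row: "angular": the turn, a rotation vector about the tool's x, y, z in degrees, a list of three; "slide": the shift along the tool's x, y, z in mm, a list of three; "claw": the finger opening in mm, from 0 to 85.4. A call has 1 to 20 rows; each row shifts and turns the commanded pose from where the row before left it, along the tool's axes as they then stand; what a row does not reach is not made up. A row lasts 1/12 s, in which the tool goes at most 41.7 mm and 7.16 degrees, less where a joint would pass 70% of its speed; a pose out of reach is approached as far as the arm can. A call is refused whole if a number of a shift passes 41.7 or a number of a turn 7.16, either way. A call with a gripper value outside its range is refused whole. The fingers move at their own pace and stop on an object; FORCE is the grip in N (left out, the last holds). Time passes only in rows, so rows that do not move let the fingers close. It gives the time, the measured TCP pose, the force, the opening and the grip force at its end, in the units of the state.
- bot.state(): the state, without advancing time (a new reading comes with each control period).
- camera(name): name is "scene" or "top" or "wrist"; returns a dict with "pixels" (420x560x3 uint8, red, green, blue), "fx", "fy", "cx", "cy" (pixels), "rvec" (rotation vector, rad) and "tvec" (3), from world to camera coordinates, as OpenCV has them. Camera axes: x right, y down, z forward; pixel columns grow to the right and rows downward; lengths in m; the calibration is good to about 2 mm. A picture is of the moment at which its call begins. There is no depth.
- job.close_job(): hands the job in; it is judged then, once.
The state is a dict: "clock": time; "joints": joint angles; "qd": joint speeds; "joint_torque": joint torques, N m; "ee_pos": TCP position; "ee_rot": TCP orientation; "wrist_force": force on the tool from outside, world axes, zero at the start; "torque": the same for the moment, N m; "finger_gap": opening from 0.0 (shut) to 1.0 (fully open); "grasp_force": force on a finger pad.
Only numpy, scipy, OpenCV 4.12 (cv2) and the standard library are available. Lean on these libraries where they do the work, as an engineer would, in place of code of your own. Each camera call takes 0.05 s, during which the arm holds its last target. There are 200 camera calls.

## Working session

There is one attempt and no reset: what is moved stays moved. The work goes in short steps, Python scripts to look and compute and a shell command to move; the robot and the scene stay as the last step left them, time stands still between calls to the robot, and variables do not carry over. Pictures are saved under pics/ and viewed, at most 14 in all, crops included, and the job is handed in when it is done.

```bash
ls; mkdir -p pics
python3 - <<'E'
from workcell import bot,camera,job
import cv2
s=bot.state();print(s,bot.tip_reach)
for n in("top","scene"):
    c=camera(n);cv2.imwrite(f"pics/{n}0.png",c["pixels"][:,:,::-1]);print(n,c["fx"],c["cx"],c["cy"],c["rvec"],c["tvec"])
E
```

```text
pics
{'clock': 0.0, 'joints': array([ 1.22479544,  0.52201512, -0.0363035 ,  1.60002665,  0.02119624,
        1.02108829, -0.11277214]), 'qd': array([ 0.00105401,  0.00072944, -0.00111783, -0.000134  , -0.00208674,
       -0.00043747, -0.00132422]), 'joint_torque': array([-1.62222937e-04, -9.27125287e+01,  1.97964147e+00, -3.69936812e+01,
        1.78117049e-02,  8.09679885e-03, -3.70414909e-05]), 'ee_pos': array([ 0.1700843 , -0.60113818,  0.30331858]), 'ee_rot': array([-5.62752160e-04,  9.90506935e-01,  1.37461556e-01, -1.24199993e-04]), 'wrist_force': array([ 0.08215173, -0.50557725,  0.13211449]), 'torque': array([ 0.03306325,  0.01527788, -0.03876275]), 'grasp_force': 0.0, 'finger_gap': 0.9976388170837465} 0.0726
top 451.5535334175888 279.74778270517555 206.35393985543524 [ 2.17882819 -2.1166799   0.17770327] [-0.00671742  0.51020165  0.92650328]
scene 389.96767996222377 272.1366798380449 212.50926035571524 [ 2.11279515  0.82718664 -0.37044311] [-0.39853776 -0.1862521   1.16790105]
```

View pics/top0.png

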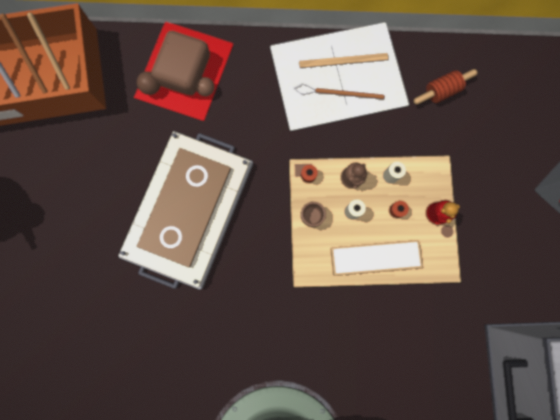

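View pics/scene0.png

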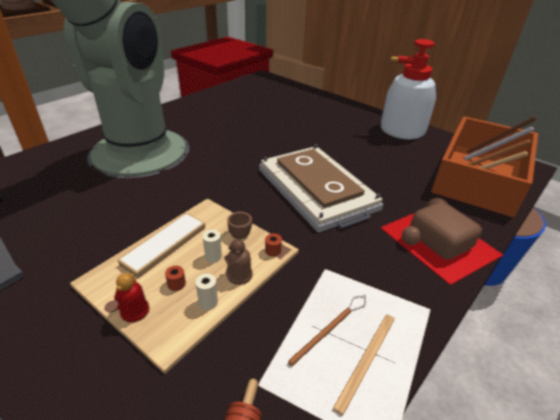

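Top view: hearth on the left (rings at 197,176 and 171,237), board on the right (bowl 314,215; clay figure 355,175; tall props 397,171 and 357,209; short props 309,173 and 400,209; glazed figure 441,212; bat 377,258). The scene view agrees: the tall props are at (212,246) and (206,291).

```bash
cat > h.py <<'E'
from workcell import bot,camera,job
import cv2,numpy as np
from scipy.spatial.transform import Rotation as R
def ray(c,uv):
    M=cv2.Rodrigues(np.array(c["rvec"],float))[0]; C=-M.T@np.array(c["tvec"],float)
    d=M.T@np.array([(uv[0]-c["cx"])/c["fx"],(uv[1]-c["cy"])/c["fy"],1.]); return C,d/np.linalg.norm(d)
def plane(c,uv,z):
    C,d=ray(c,uv); return C+d*(z-C[2])/d[2]
def tri(c1,u1,c2,u2):
    A=np.zeros((3,3));b=np.zeros(3);
    rs=[ray(c1,u1),ray(c2,u2)]
    for C,d in rs:
        P=np.eye(3)-np.outer(d,d);A+=P;b+=P@C
    X=np.linalg.solve(A,b);return X,[np.linalg.norm((np.eye(3)-np.outer(d,d))@(X-C)) for C,d in rs]
def blobs(c,box,f,amin=15):
    x0,y0,x1,y1=box;p=c["pixels"][y0:y1,x0:x1];h=cv2.cvtColor(p,cv2.COLOR_RGB2HSV).astype(int)
    m=f(h[...,0],h[...,1],h[...,2]).astype(np.uint8)
    ks,_=cv2.findContours(m,cv2.RETR_EXTERNAL,cv2.CHAIN_APPROX_NONE)
    out=[]
    for k in ks:
        k=k+np.array([x0,y0])
        if cv2.contourArea(k)>=amin: out.append((cv2.contourArea(k),k))
    return sorted(out,key=lambda t:-t[0])
def mc(k):
    return np.array(cv2.minEnclosingCircle(k)[0])
E
python3 - <<'E'
from h import *
c=camera("top")
white=lambda h,s,v:(s<70)&(v>130)
def show(n,box,f,z):
    for a,k in blobs(c,box,f)[:3]:
        (u,w),r=cv2.minEnclosingCircle(k);P=plane(c,(u,w),z);P2=plane(c,(u+r,w),z);rc=cv2.minAreaRect(k)
        cen=plane(c,rc[0],z)
        print(n,a,np.round((u,w,r),1),P.round(4),"r mm",round(1e3*np.linalg.norm(P2-P),1),"rect",np.round(rc[1],1),round(rc[2],1),cen.round(4))
show("ring",(180,162,214,190),white,.05)
show("ring",(155,223,187,251),white,.05)
show("prop",(384,157,412,185),white,.072)
show("prop",(344,195,370,222),white,.072)
show("bat",(320,232,435,284),white,.030)
# bat corners
k=blobs(c,(320,232,435,284),white)[0][1]
b=np.array([plane(c,p,.03)[:2] for p in cv2.boxPoints(cv2.minAreaRect(k))]);print(b.round(4),np.linalg.norm(np.diff(b,axis=0),axis=1))
for n,(x,y) in dict(bowl=(314,215),fig=(355,175),board=(330,190)).items():
    p=cv2.cvtColor(c["pixels"],cv2.COLOR_RGB2HSV)[y-1:y+2,x-1:x+2].reshape(-1,3).mean(0);print(n,p)
dark=lambda h,s,v:(v<120)
show("bowl",(297,197,332,234),dark,.050)
show("fig",(338,155,376,193),dark,.09)
cv2.imwrite("pics/crop1.png",cv2.resize(c["pixels"][145:295,285:470,::-1],None,fx=4,fy=4,interpolation=cv2.INTER_CUBIC))
E
```

```text
ring 406.0 [196.4 175.5  11.9] [0.5696 0.1875 0.05  ] r mm 25.3 rect [22.6 22.6] 45.0 [0.5696 0.1872 0.05  ]
ring 430.5 [170.4 236.6  12.2] [0.4379 0.2342 0.05  ] r mm 25.4 rect [23. 23.] 90.0 [0.4381 0.234  0.05  ]
prop 278.0 [394.8 172.2  12.4] [ 0.5847 -0.2306  0.072 ] r mm 26.1 rect [17.4 24.1] 63.4 [ 0.5869 -0.2293  0.072 ]
prop 286.5 [355.1 209.2  10.8] [ 0.5038 -0.1475  0.072 ] r mm 22.3 rect [17.7 21.2] 45.0 [ 0.5037 -0.1478  0.072 ]
bat 2081.5 [376.5 257.   44.2] [ 0.4087 -0.2009  0.03  ] r mm 94.6 rect [25.6 86.4] 85.0 [ 0.4087 -0.2008  0.03  ]
[[ 0.425  -0.1065]
 [ 0.4465 -0.2911]
 [ 0.3924 -0.2949]
 [ 0.3714 -0.1118]] [0.18580588 0.05419307 0.18423121]
bowl [ 10.77777778  92.11111111 141.55555556]
fig [10.22222222 95.55555556 90.11111111]
board [ 19.          91.77777778 224.66666667]
bowl 200.5 [313.  213.4  10.6] [ 0.4956 -0.0624  0.05  ] r mm 22.5 rect [20. 20.] 90.0 [ 0.4964 -0.0624  0.05  ]
fig 441.5 [354.4 174.6  13.6] [ 0.5728 -0.1426  0.09  ] r mm 27.9 rect [21.6 27. ] 51.3 [ 0.5719 -0.1433  0.09  ]
fig 61.5 [356.5 156.   18.5] [ 0.6122 -0.1469  0.09  ] r mm 38.4 rect [ 2. 37.] 90.0 [ 0.6122 -0.1469  0.09  ]
```

View pics/crop1.png

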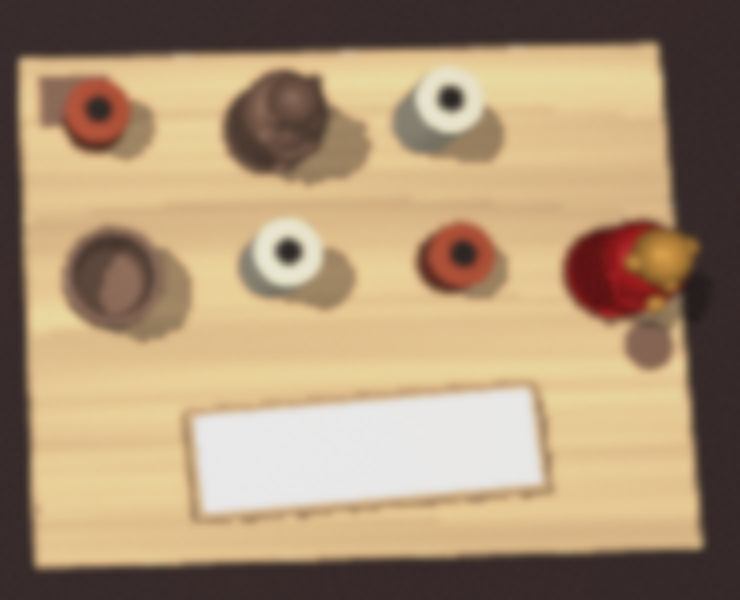

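The crop shows the prop top holes at about (397.7,169.2) and (357.2,207.8) in full-image pixels, plus the bowl rim and the figure leaning outward by parallax. I'll go over the board and refine these with the wrist camera.

```bash
python3 -m jog '{"slide":[[22.5,-18.4,-2.6],[22.5,-18.4,-2.6],[22.5,-18.4,-2.6],[22.5,-18.4,-2.6],[22.5,-18.4,-2.6],[22.5,-18.4,-2.6],[22.5,-18.4,-2.6],[22.5,-18.4,-2.6],[22.5,-18.4,-2.6],[22.5,-18.4,-2.6],[22.5,-18.4,-2.6],[22.5,-18.4,-2.6],[22.5,-18.4,-2.6],[22.5,-18.4,-2.6],[22.5,-18.4,-2.6],[22.5,-18.4,-2.6],[22.5,-18.4,-2.6],[22.5,-18.4,-2.6]],"angular":[[0,0,0],[0,0,0],[0,0,0],[0,0,0],[0,0,0],[0,0,0],[0,0,0],[0,0,0],[0,0,0],[0,0,0],[0,0,0],[0,0,0],[0,0,0],[0,0,0],[0,0,0],[0,0,0],[0,0,0],[0,0,0]],"claw":[85,85,85,85,85,85,85,85,85,85,85,85,85,85,85,85,85,85]}'
python3 -m jog '{"slide":[[0,0,0],[0,0,0],[0,0,0],[0,0,0],[0,0,0],[0,0,0],[0,0,0],[0,0,0],[0,0,0],[0,0,0],[0,0,0],[0,0,0],[0,0,0],[0,0,0],[0,0,0],[0,0,0],[0,0,0],[0,0,0],[0,0,0],[0,0,0]],"angular":[[0,0,-7],[0,0,-7],[0,0,-7],[0,0,-7],[0,0,-7],[0,0,-7],[0,0,-7],[0,0,-7],[0,0,-7],[0,0,-7],[0,0,-7],[0,0,-7],[0,0,-7],[0,0,-7],[0,0,-7],[0,0,-7],[0,0,-7],[0,0,-7],[0,0,0],[0,0,0]],"claw":[60,60,60,60,60,60,60,60,60,60,60,60,60,60,60,60,60,60,60,60]}' 40
python3 - <<'E'
from h import *
s=bot.state();print(s["joints"].round(2),s["ee_pos"],R.from_quat(np.roll(s["ee_rot"],-1)).as_matrix().round(3),s["finger_gap"])
c=camera("wrist");cv2.imwrite("pics/w1.png",c["pixels"][:,:,::-1])
E
```

```text
clock: 1.65
ee_pos: [0.4702, -0.1711, 0.3508]
ee_rot: [0.0, 0.991, 0.137, -0.0]
wrist_force: [0.3, -1.3, -0.7]
finger_gap: 0.994
grasp_force: 0.0
clock: 3.32
ee_pos: [0.4696, -0.1726, 0.3506]
ee_rot: [-0.0, 0.329, 0.944, 0.0]
wrist_force: [0.4, 0.8, -0.2]
finger_gap: 0.701
grasp_force: 0.0
[ 0.76  0.33 -0.66  1.84  0.23  1.05  0.91] [ 0.46956959 -0.17257348  0.35055431] [[-0.783  0.622 -0.   ]
 [ 0.622  0.783  0.   ]
 [ 0.     0.    -1.   ]] 0.7009819159929997
```

View pics/w1.png

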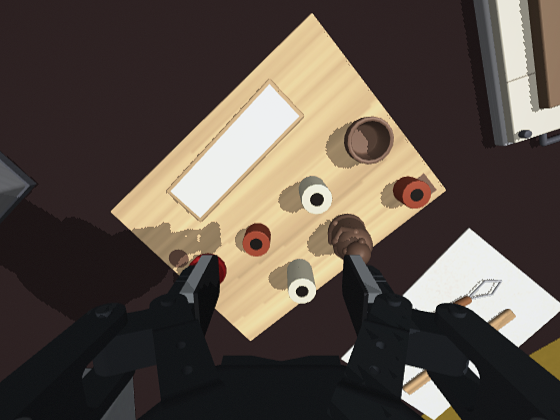

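Wrist view: tall-prop holes at (317,199) and (301,292), bowl rim around (369,141), clay figure's head near (350,235), bat whole at about (235,150).

Run:
```python
from h import *
t=camera("top");w=camera("wrist")
dark=lambda h,s,v:(v<75)
def hole(c,p,r=9):
    x,y=p;b=blobs(c,(x-r,y-r,x+r,y+r),dark,4)
    k=min(b,key=lambda q:np.linalg.norm(mc(q[1])-p))[1];M=cv2.moments(k);return np.array([M["m10"]/M["m00"],M["m01"]/M["m00"]])
for n,a,b in(("A",(398,169),(301,292)),("B",(357,208),(317,199))):
    u=hole(t,a,6);v=hole(w,b,9);print(n,u,v,tri(t,u,w,v),plane(t,u,.072).round(4),plane(w,v,.072).round(4))
# bowl rim from wrist: HSV mask brown not board
brown=lambda h,s,v:(v<200)&(s>60)
for thr in(130,160):
  for a,k in blobs(w,(342,112,398,168),lambda h,s,v:(v<thr))[:2]:
    e=cv2.fitEllipse(k);print("bowl",thr,a,np.round(e[0],1),np.round(e[1],1),cv2.boundingRect(k),plane(w,e[0],.054).round(4))
p=cv2.cvtColor(w["pixels"],cv2.COLOR_RGB2HSV)
print([p[140,x].tolist() for x in range(338,400,4)])
k=blobs(w,(150,70,320,230),lambda h,s,v:(s<50)&(v>180))[0][1]
rc=cv2.minAreaRect(k);b=np.array([plane(w,q,.03)[:2] for q in cv2.boxPoints(rc)]);d=np.diff(b,axis=0)
print("bat",b.mean(0),np.linalg.norm(d,axis=1),np.degrees(np.arctan2(d[:,1],d[:,0])))
z=[cv2.resize(w["pixels"][100:260,310:450,::-1],None,fx=3.6,fy=3.6,interpolation=cv2.INTER_CUBIC)]
cv2.imwrite("pics/w1c.png",z[0])
```

```text
A [398.21212121 169.81818182] [301.61111111 290.66872428] (array([ 0.58930522, -0.23536027,  0.07553993]), [np.float64(0.0015495603738723517), np.float64(0.0015495603738723293)]) [ 0.5901 -0.2379  0.072 ] [ 0.5911 -0.2348  0.072 ]
B [356.57777778 207.42222222] [316.30606061 198.95909091] (array([ 0.50673568, -0.14956681,  0.07533849]), [np.float64(0.0005163937486891151), np.float64(0.0005163937486891265)]) [ 0.5076 -0.1505  0.072 ] [ 0.5072 -0.1494  0.072 ]
bowl 130 906.5 [371.8 139.2] [36.  40.1] (353, 120, 38, 41) [ 0.495  -0.0584  0.054 ]
bowl 130 157.5 [371.6 140.8] [48.  53.4] (344, 118, 21, 45) [ 0.4964 -0.0596  0.054 ]
bowl 160 1992.5 [365.1 141.6] [46.7 56.6] (342, 117, 52, 51) [ 0.4925 -0.0659  0.054 ]
bowl 160 59.5 [393.8 116.2] [ 7.6 14.9] (388, 112, 10, 14) [ 0.4894 -0.0249  0.054 ]
[[17, 86, 148], [17, 87, 161], [12, 94, 49], [11, 80, 150], [10, 80, 146], [11, 82, 146], [12, 81, 145], [10, 80, 147], [10, 90, 82], [10, 91, 81], [10, 93, 66], [11, 96, 56], [11, 93, 52], [11, 90, 133], [18, 88, 219], [18, 88, 208]]
bat [ 0.40762756 -0.19926476] [0.18011799 0.04998689 0.18487665] [ 95.58822764   9.68933515 -82.8947382 ]
```

View pics/w1c.png

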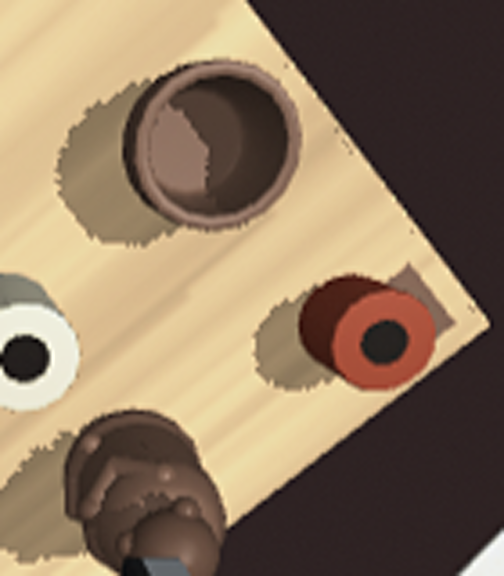

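```bash
python3 -m jog '{"slide":[[0,0,0],[0,0,0],[0,0,0],[-9.2,11.4,0],[-9.2,11.4,0],[-9.2,11.4,0],[0,0,30],[0,0,30],[0,0,30],[0,0,30],[0,0,30],[0,0,30],[0,0,30],[0,0,15],[0,0,13.6],[0,0,0]],"angular":[[0,0,-6.33],[0,0,-6.33],[0,0,-6.33],[0,0,0],[0,0,0],[0,0,0],[0,0,0],[0,0,0],[0,0,0],[0,0,0],[0,0,0],[0,0,0],[0,0,0],[0,0,0],[0,0,0],[0,0,0]],"claw":[60,60,60,60,60,60,60,60,60,60,60,60,60,60,60,60]}' 40
python3 -m jog '{"slide":[[0,0,0],[0,0,0],[0,0,0],[0,0,0],[0,0,0],[0,0,0],[0,0,0],[0,0,0],[0,0,0],[0,0,0]],"angular":[[0,0,0],[0,0,0],[0,0,0],[0,0,0],[0,0,0],[0,0,0],[0,0,0],[0,0,0],[0,0,0],[0,0,0]],"claw":[20,20,20,20,20,20,20,20,20,20]}' 40
cat >> h.py <<'E'
def st():
    s=bot.state();M=R.from_quat(np.roll(s["ee_rot"],-1)).as_matrix();return s,M
def to(x,y,z):
    s,M=st();print("pos",s["ee_pos"].round(4),"q7",s["joints"].round(2),"tilt",M[:,2].round(3),"yhead",round(np.degrees(np.arctan2(M[1,1],M[0,1])),2),"gap",round(s["finger_gap"]*85.4,1),"F",s["wrist_force"].round(1))
    print("slide mm",(1e3*M.T@(np.array([x,y,z])-s["ee_pos"])).round(1))
E
python3 -c "
from h import *
to(.4381,.234,.35)"
```

```text
clock: 4.8
ee_pos: [0.506, -0.1488, 0.1098]
ee_rot: [-0.002, 0.168, 0.986, 0.0]
wrist_force: [-0.6, 0.7, -0.9]
finger_gap: 0.705
grasp_force: 0.0
clock: 5.63
ee_pos: [0.5075, -0.1494, 0.1131]
ee_rot: [0.001, 0.167, 0.986, -0.0]
wrist_force: [-1.2, 0.7, 9.1]
finger_gap: 0.406
grasp_force: 40.7
pos [ 0.5075 -0.1494  0.1131] q7 [ 0.56  0.71 -0.53  1.96  0.6   0.62  0.87] tilt [ 0.002 -0.001 -1.   ] yhead 70.76 gap 34.7 F [-1.2  0.7  9.1]
slide mm [ 191.5  339.1 -237.2]
```

```bash
python3 -m jog '{"slide":[[0,0,-15],[0,0,-30],[0,0,-30],[0,0,-30],[0,0,-30],[19.1,33.9,0],[19.1,33.9,0],[19.1,33.9,0],[19.1,33.9,0],[19.1,33.9,0],[19.1,33.9,0],[19.1,33.9,0],[19.1,33.9,0],[19.1,33.9,0],[19.1,33.9,0],[0,0,0],[0,0,0]],"angular":[[0,0,0],[0,0,0],[0,0,0],[0,0,0],[0,0,0],[0,0,0],[0,0,0],[0,0,0],[0,0,0],[0,0,0],[0,0,0],[0,0,0],[0,0,0],[0,0,0],[0,0,0],[0,0,0],[0,0,0]],"claw":[20,20,20,20,20,20,20,20,20,20,20,20,20,20,20,20,20]}' 40
python3 - <<'E'
from h import *
to(.438,.234,.153)
t=camera("top");w=camera("wrist");cv2.imwrite("pics/m2.png",np.hstack([w["pixels"][:,:,::-1]]))
E
```

```text
clock: 7.05
ee_pos: [0.4373, 0.2359, 0.2475]
ee_rot: [0.0, 0.165, 0.986, 0.0]
wrist_force: [-0.5, -0.3, -1.1]
finger_gap: 0.409
grasp_force: 40.4
pos [0.4373 0.2359 0.2475] q7 [-0.05  0.48 -0.74  1.96  0.42  0.86  0.22] tilt [ 0.     0.001 -1.   ] yhead 71.01 gap 34.9 F [-0.5 -0.3 -1.1]
slide mm [-1.3 -1.7 94.5]
```

View pics/m2.png

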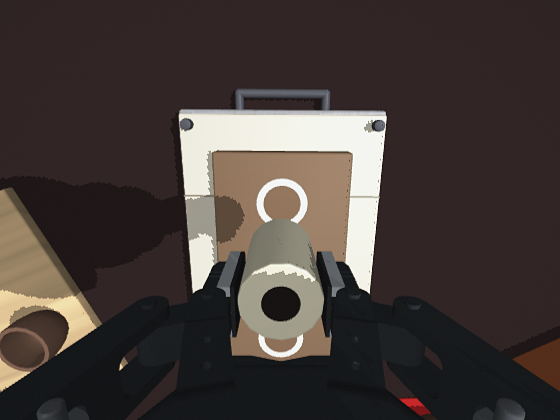

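The wrist view shows the rings at (281,203) and about (280,340), with the prop held between the pads. I'll cast the near ring from this view to check against the top view.

Run:
```python
from h import *
w=camera("wrist")
for a,k in blobs(w,(245,170,320,228),lambda h,s,v:(s<60)&(v>150),100)[:2]:
    e=cv2.fitEllipse(k);print(a,e,plane(w,e[0],.05))
for uv in((186,124),(378,125)): print(plane(w,uv,.045))
to(.438,.234,.153)
```

```text
755.0 ((282.5128173828125, 201.4735870361328), (45.04243087768555, 47.38048553466797), 92.30963134765625) [0.43646524 0.23611516 0.05      ]
[0.34723823 0.18106305 0.045     ]
[0.40138112 0.33354618 0.045     ]
pos [0.4385 0.2327 0.2472] q7 [-0.05  0.48 -0.73  1.96  0.42  0.86  0.22] tilt [ 0.    -0.001 -1.   ] yhead 70.71 gap 35.0 F [-0.9  0.4 -0.7]
slide mm [ 0.9  1.1 94.2]
```

```bash
python3 -m jog '{"slide":[[0.5,0.8,25],[0,0,25],[0,0,20],[0,0,10],[0,0,6],[0,0,4],[0,0,2],[0,0,2],[0,0,0],[0,0,0]],"angular":[[0,0,0],[0,0,0],[0,0,0],[0,0,0],[0,0,0],[0,0,0],[0,0,0],[0,0,0],[0,0,0],[0,0,0]],"claw":[20,20,20,20,20,20,20,20,20,20]}' 40
python3 -c "
from h import *
for i in range(4): to(.438,.234,.153);camera('top')"
```

```text
clock: 8.03
ee_pos: [0.4382, 0.2347, 0.1536]
ee_rot: [0.0, 0.167, 0.986, 0.0]
wrist_force: [0.1, -0.9, -1.5]
finger_gap: 0.41
grasp_force: 40.4
pos [0.4382 0.2347 0.1536] q7 [-0.14  0.62 -0.63  2.03  0.58  0.67  0.09] tilt [ 0.001  0.    -1.   ] yhead 70.78 gap 35.0 F [ 0.1 -0.9 -1.5]
slide mm [-0.1 -0.8  0.6]
pos [0.4382 0.2348 0.1536] q7 [-0.14  0.62 -0.63  2.03  0.58  0.67  0.09] tilt [ 0.001  0.    -1.   ] yhead 70.78 gap 35.2 F [-0.3  0.6 -0.3]
slide mm [-0.1 -0.8  0.6]
pos [0.4381 0.2347 0.1535] q7 [-0.14  0.62 -0.63  2.03  0.58  0.67  0.09] tilt [ 0.001  0.    -1.   ] yhead 70.79 gap 34.7 F [ 0.3 -0.  -1.5]
slide mm [-0.1 -0.7  0.5]
pos [0.4381 0.2347 0.1535] q7 [-0.14  0.62 -0.63  2.03  0.58  0.67  0.09] tilt [ 0.001  0.    -1.   ] yhead 70.79 gap 34.8 F [ 0.4  0.2 -1.5]
slide mm [-0.1 -0.7  0.5]
```

```bash
python3 -m jog '{"slide":[[0,0,1],[0,0,1],[0,0,0]],"angular":[[0,0,0],[0,0,0],[0,0,0]],"claw":[20,20,20]}' 40
python3 -m jog '{"slide":[[0,0,1],[0,0,0]],"angular":[[0,0,0],[0,0,0]],"claw":[20,20]}' 40
```

```text
clock: 8.48
ee_pos: [0.438, 0.2347, 0.1511]
ee_rot: [0.0, 0.167, 0.986, -0.0]
wrist_force: [-0.1, -1.2, 1.2]
finger_gap: 0.411
grasp_force: 40.8
clock: 8.65
ee_pos: [0.4381, 0.2348, 0.151]
ee_rot: [0.001, 0.167, 0.986, -0.0]
wrist_force: [-5.6, -5.2, 25.9]
finger_gap: 0.406
grasp_force: 43.3
```

```bash
python3 -m jog '{"slide":[[0,0,-0.7],[0,0,0],[0,0,0],[0,0,0],[0,0,0],[0,0,0],[0,0,-10],[0,0,-25],[0,0,-35],[0,0,-35],[0,0,0]],"angular":[[0,0,0],[0,0,0],[0,0,0],[0,0,0],[0,0,0],[0,0,0],[0,0,0],[0,0,0],[0,0,0],[0,0,0],[0,0,0]],"claw":[36,60,60,60,60,60,60,60,60,60,60]}' 40
python3 - <<'E'
from h import *
w=camera("wrist")
C,_=ray(w,(0,0))
for f in(lambda h,s,v:(v<60),):
  for a,k in blobs(w,(230,150,330,300),f,20)[:3]: print(a,mc(k),plane(w,mc(k),.11))
to(.590,-.2355,.25)
cv2.imwrite("pics/m3.png",w["pixels"][:,:,::-1])
E
```

```text
clock: 9.57
ee_pos: [0.4391, 0.2361, 0.2618]
ee_rot: [0.003, 0.167, 0.986, 0.002]
wrist_force: [0.8, 1.7, 0.3]
finger_gap: 0.704
grasp_force: 0.0
280.0 [276.97058105 218.85293579] [0.43843617 0.23490264 0.11      ]
pos [0.4389 0.2353 0.2593] q7 [-0.04  0.47 -0.75  1.95  0.41  0.88  0.23] tilt [ 0.005  0.002 -1.   ] yhead 70.77 gap 60.2 F [-0.2 -0.3 -1.5]
slide mm [-297.8 -394.8    9. ]
```

View pics/m3.png

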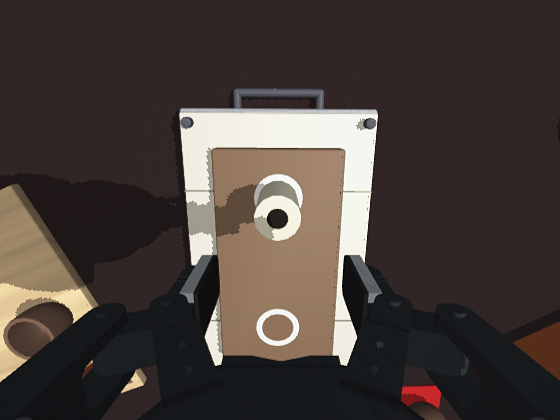

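The prop stands centred on the near ring (276,218 in view, computed at 0.4384, 0.2349). Next is the other prop.

```bash
python3 -m jog '{"slide":[[-19.9,-26.3,0],[-19.9,-26.3,0],[-19.9,-26.3,0],[-19.9,-26.3,0],[-19.9,-26.3,0],[-19.9,-26.3,0],[-19.9,-26.3,0],[-19.9,-26.3,0],[-19.9,-26.3,0],[-19.9,-26.3,0],[-19.9,-26.3,0],[-19.9,-26.3,0],[-19.9,-26.3,0],[-19.9,-26.3,0],[-19.9,-26.3,0],[0,0,0],[0,0,0]],"angular":[[0,0,0],[0,0,0],[0,0,0],[0,0,0],[0,0,0],[0,0,0],[0,0,0],[0,0,0],[0,0,0],[0,0,0],[0,0,0],[0,0,0],[0,0,0],[0,0,0],[0,0,0],[0,0,0],[0,0,0]],"claw":[60,60,60,60,60,60,60,60,60,60,60,60,60,60,60,60,60]}' 40
python3 - <<'E'
from h import *
to(.590,-.2355,.113)
t=camera("top");w=camera("wrist")
cv2.imwrite("pics/m4.png",w["pixels"][:,:,::-1])
E
```

```text
clock: 11.03
ee_pos: [0.5897, -0.2377, 0.255]
ee_rot: [-0.001, 0.168, 0.986, 0.0]
wrist_force: [-0.3, 0.2, -0.4]
finger_gap: 0.703
grasp_force: 0.0
pos [ 0.5897 -0.2377  0.255 ] q7 [ 0.7   0.66 -0.64  1.59  0.44  1.04  1.17] tilt [-0.001  0.001 -1.   ] yhead 70.64 gap 60.0 F [-0.3  0.2 -0.4]
slide mm [  0.2   2.1 142. ]
```

View pics/m4.png

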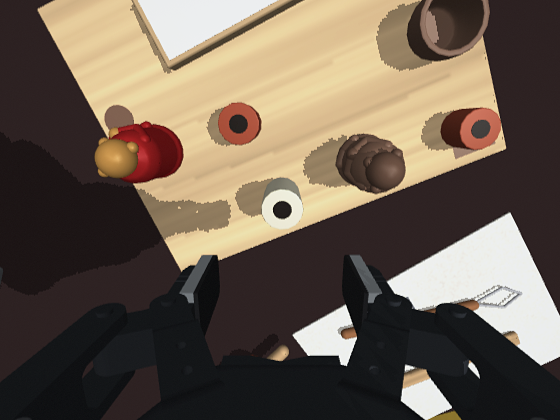

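The prop is between the fingers' lines (hole 283,209), and the clay figure is clear of them (head 386,171; base ring around 362,157). I'll measure both.

Run:
```python
from h import *
w=camera("wrist");t=camera("top")
for a,k in blobs(w,(268,195,298,224),lambda h,s,v:(v<60),20)[:1]: print(a,mc(k),plane(w,mc(k),.072))
print("headtri",tri(w,(385.5,171),t,(358.5,169.5)))
# figure: foot silhouettes; widest edge opposite head -> foot disc edge at z~.014
for a,k in blobs(w,(325,120,410,200),lambda h,s,v:(v<135)&(h<14),100)[:1]:
    print(a,cv2.boundingRect(k))
im=w["pixels"][115:205,320:415,::-1];cv2.imwrite("pics/fig.png",cv2.resize(im,None,fx=6,fy=6,interpolation=cv2.INTER_CUBIC))
for z,d in((.012,0.026),):
  for uv in((337,157),(362,157),(386,171)): print(uv,plane(w,uv,z).round(4))
```

```text
212.0 [280.70001221 209.17999268] [ 0.59038379 -0.23459353  0.072     ]
headtri (array([ 0.58174323, -0.14968439,  0.09716983]), [np.float64(0.00028431879015080013), np.float64(0.000284318790150749)])
2980.5 (335, 134, 69, 60)
(337, 157) [ 0.5738 -0.1692  0.012 ]
(362, 157) [ 0.582  -0.1456  0.012 ]
(386, 171) [ 0.6036 -0.1264  0.012 ]
```

View pics/fig.png

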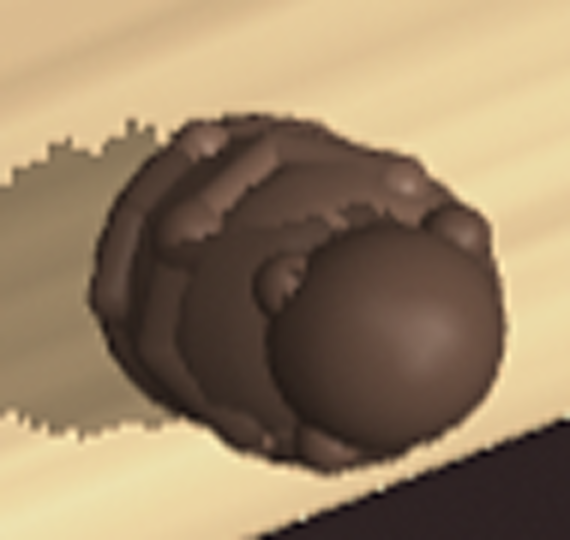

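```bash
python3 -m jog '{"slide":[[0,1.5,25],[0,0,35],[0,0,35],[0,0,25],[0,0,14],[0,0,7],[0,0,0]],"angular":[[0,0,0],[0,0,0],[0,0,0],[0,0,0],[0,0,0],[0,0,0],[0,0,0]],"claw":[60,60,60,60,60,60,60]}' 40
python3 -m jog '{"slide":[[0,0,0],[0,0,0],[0,0,0],[0,0,0],[0,0,0],[0,0,0],[0,0,0],[0,0,0]],"angular":[[0,0,0],[0,0,0],[0,0,0],[0,0,0],[0,0,0],[0,0,0],[0,0,0],[0,0,0]],"claw":[20,20,20,20,20,20,20,20]}' 40
python3 -c "
from h import *
to(.5696,.1875,.26)"
```

```text
clock: 11.82
ee_pos: [0.5905, -0.234, 0.1143]
ee_rot: [-0.001, 0.166, 0.986, 0.0]
wrist_force: [0.0, 0.3, 0.3]
finger_gap: 0.707
grasp_force: 0.0
clock: 12.48
ee_pos: [0.5913, -0.2348, 0.1166]
ee_rot: [0.001, 0.167, 0.986, -0.0]
wrist_force: [-0.6, 0.6, 6.7]
finger_gap: 0.405
grasp_force: 39.4
pos [ 0.5913 -0.2348  0.1166] q7 [ 0.64  0.83 -0.55  1.67  0.57  0.8   1.07] tilt [ 0.002 -0.001 -1.   ] yhead 70.78 gap 34.6 F [-0.6  0.6  6.7]
slide mm [ 159.2  391.6 -143.8]
```

```bash
python3 -m jog '{"slide":[[0,0,-15],[0,0,-30],[0,0,-30],[0,0,-30],[0,0,-30],[12.25,30.1,0],[12.25,30.1,0],[12.25,30.1,0],[12.25,30.1,0],[12.25,30.1,0],[12.25,30.1,0],[12.25,30.1,0],[12.25,30.1,0],[12.25,30.1,0],[12.25,30.1,0],[12.25,30.1,0],[12.25,30.1,0],[12.25,30.1,0],[0,0,0],[0,0,0]],"angular":[[0,0,0],[0,0,0],[0,0,0],[0,0,0],[0,0,0],[0,0,0],[0,0,0],[0,0,0],[0,0,0],[0,0,0],[0,0,0],[0,0,0],[0,0,0],[0,0,0],[0,0,0],[0,0,0],[0,0,0],[0,0,0],[0,0,0],[0,0,0]],"claw":[20,20,20,20,20,20,20,20,20,20,20,20,20,20,20,20,20,20,20,20]}' 40
python3 -c "
from h import *
camera('top')
to(.569,.188,.158)"
```

```text
clock: 14.15
ee_pos: [0.5684, 0.1893, 0.2514]
ee_rot: [0.001, 0.165, 0.986, 0.001]
wrist_force: [0.2, -1.0, -1.1]
finger_gap: 0.413
grasp_force: 40.5
pos [0.5688 0.1875 0.2511] q7 [ 0.04  0.62 -0.67  1.7   0.45  0.98  0.44] tilt [ 0.001 -0.    -1.   ] yhead 70.85 gap 34.9 F [ 0.1 -0.1 -1.2]
slide mm [ 0.1  0.5 93.1]
```

```bash
python3 -m jog '{"slide":[[0,0.5,25],[0,0,25],[0,0,20],[0,0,12],[0,0,6],[0,0,5],[0,0,0],[0,0,0],[0,0,0]],"angular":[[0,0,0],[0,0,0],[0,0,0],[0,0,0],[0,0,0],[0,0,0],[0,0,0],[0,0,0],[0,0,0]],"claw":[20,20,20,20,20,20,20,20,20]}' 40
python3 -m jog '{"slide":[[0,0,1],[0,0,0.8],[0,0,0]],"angular":[[0,0,0],[0,0,0],[0,0,0]],"claw":[20,20,20]}' 40
python3 -m jog '{"slide":[[0,0,1],[0,0,0]],"angular":[[0,0,0],[0,0,0]],"claw":[20,20]}' 40
```

```text
clock: 14.95
ee_pos: [0.5695, 0.1878, 0.1578]
ee_rot: [0.001, 0.167, 0.986, 0.0]
wrist_force: [0.1, 0.8, -1.1]
finger_gap: 0.406
grasp_force: 40.5
clock: 15.2
ee_pos: [0.5691, 0.1877, 0.1552]
ee_rot: [0.0, 0.167, 0.986, 0.0]
wrist_force: [0.8, -0.4, -1.0]
finger_gap: 0.408
grasp_force: 40.5
clock: 15.37
ee_pos: [0.5692, 0.1878, 0.1546]
ee_rot: [0.0, 0.167, 0.986, -0.0]
wrist_force: [-2.8, -1.8, 8.3]
finger_gap: 0.408
grasp_force: 41.5
```

```bash
python3 -m jog '{"slide":[[0,0,0],[0,0,0],[0,0,0],[0,0,0],[0,0,0],[0,0,0],[0,0,-10],[0,0,-25],[0,0,-35],[0,0,-35],[0,0,0],[0,0,0]],"angular":[[0,0,0],[0,0,0],[0,0,0],[0,0,0],[0,0,0],[0,0,0],[0,0,0],[0,0,0],[0,0,0],[0,0,0],[0,0,0],[0,0,0]],"claw":[36,60,60,60,60,60,70,75,75,75,75,75]}' 40
python3 - <<'E'
from h import *
w=camera("wrist");cv2.imwrite("pics/m5.png",w["pixels"][:,:,::-1])
for a,k in blobs(w,(230,40,330,260),lambda h,s,v:(v<60),20)[:4]: print(a,mc(k),plane(w,mc(k),.11))
to(.4955,-.060,.26)
E
```

```text
clock: 16.37
ee_pos: [0.5697, 0.188, 0.2616]
ee_rot: [0.002, 0.167, 0.986, 0.001]
wrist_force: [-0.7, -0.7, 0.4]
finger_gap: 0.878
grasp_force: 0.0
282.0 [279.  218.5] [0.56874822 0.18795661 0.11      ]
pos [0.5692 0.1876 0.26  ] q7 [ 0.04  0.61 -0.68  1.69  0.44  1.    0.44] tilt [ 0.001  0.    -1.   ] yhead 70.78 gap 74.9 F [ 0.2 -0.7 -0.6]
slide mm [-1.19e+01 -2.58e+02 -1.00e-01]
```

```bash
python3 -m jog '{"slide":[[-1.3,-28.7,0],[-1.3,-28.7,0],[-1.3,-28.7,0],[-1.3,-28.7,0],[-1.3,-28.7,0],[-1.3,-28.7,0],[-1.3,-28.7,0],[-1.3,-28.7,0],[-1.3,-28.7,0],[0,0,0],[0,0,0],[0,0,0]],"angular":[[0,0,0],[0,0,0],[0,0,0],[0,0,0],[0,0,0],[0,0,0],[0,0,0],[0,0,0],[0,0,0],[0,0,0],[0,0,0],[0,0,0]],"claw":[75,75,75,75,75,75,75,75,75,75,75,75]}' 40
python3 - <<'E'
from h import *
w=camera("wrist");cv2.imwrite("pics/m6.png",w["pixels"][:,:,::-1])
to(.4955,-.060,.098)
E
```

```text
clock: 17.42
ee_pos: [0.4951, -0.0596, 0.2586]
ee_rot: [-0.0, 0.167, 0.986, 0.0]
wrist_force: [-0.1, 1.0, 0.5]
finger_gap: 0.881
grasp_force: 0.0
pos [ 0.4952 -0.0591  0.2587] q7 [ 0.54  0.46 -0.7   1.95  0.38  0.87  0.87] tilt [-0.     0.001 -1.   ] yhead 70.85 gap 74.8 F [-0.2  0.4  0.9]
slide mm [ -0.7  -0.8 160.7]
```

View pics/m6.png

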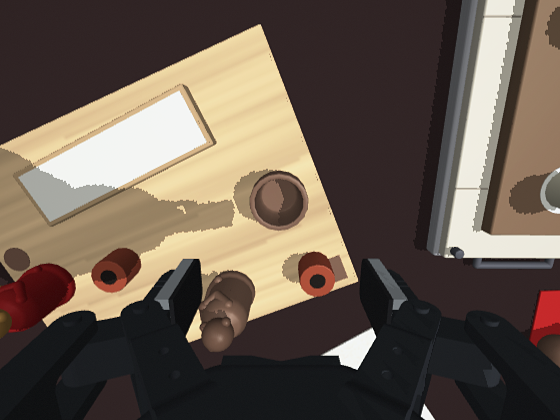

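The bowl's rim is centred at about (279,200), directly under the grip in line with the fingers, and its neighbours are clear.

```bash
python3 -c "
from h import *
print(plane(camera('wrist'),(279,200.5),.054))"
python3 -m jog '{"slide":[[0,-0.5,25],[0,0,35],[0,0,35],[0,0,30],[0,0,20],[0,0,10],[0,0,5],[0,0,0],[0,0,0]],"angular":[[0,0,0],[0,0,0],[0,0,0],[0,0,0],[0,0,0],[0,0,0],[0,0,0],[0,0,0],[0,0,0]],"claw":[75,75,75,75,75,75,75,75,75]}' 25
python3 -m jog '{"slide":[[0,0,0],[0,0,0],[0,0,0],[0,0,0],[0,0,0],[0,0,0],[0,0,0],[0,0,0]],"angular":[[0,0,0],[0,0,0],[0,0,0],[0,0,0],[0,0,0],[0,0,0],[0,0,0],[0,0,0]],"claw":[40,40,40,40,40,40,40,40]}' 25
python3 -c "
from h import *
to(.5036,.2114,.25)"
```

```text
[ 0.49319008 -0.05927159  0.054     ]
clock: 18.27
ee_pos: [0.4955, -0.0602, 0.0998]
ee_rot: [0.001, 0.167, 0.986, 0.0]
wrist_force: [-0.1, 0.4, -0.3]
finger_gap: 0.874
grasp_force: 0.0
clock: 18.93
ee_pos: [0.4955, -0.0606, 0.1003]
ee_rot: [0.001, 0.167, 0.986, -0.0]
wrist_force: [-2.7, 0.2, 12.5]
finger_gap: 0.623
grasp_force: 24.0
pos [ 0.4955 -0.0606  0.1003] q7 [ 0.38  0.7  -0.51  2.04  0.64  0.55  0.65] tilt [ 0.002 -0.    -1.   ] yhead 70.78 gap 53.2 F [-2.7  0.2 12.5]
slide mm [  81.6  259.5 -149.8]
```

```bash
python3 -m jog '{"slide":[[0,0,-10],[0,0,-20],[0,0,-30],[0,0,-30],[0,0,-30],[0,0,-25],[8,26,0],[8.2,26,0],[8.2,26,0],[8.2,26,0],[8.2,26,0],[8.2,26,0],[8.2,26,0],[8.2,26,0],[8.2,26,0],[8.2,25.5,0],[0,0,0],[0,0,0]],"angular":[[0,0,0],[0,0,0],[0,0,0],[0,0,0],[0,0,0],[0,0,0],[0,0,0],[0,0,0],[0,0,0],[0,0,0],[0,0,0],[0,0,0],[0,0,0],[0,0,0],[0,0,0],[0,0,0],[0,0,0],[0,0,0]],"claw":[40,40,40,40,40,40,40,40,40,40,40,40,40,40,40,40,40,40]}' 25
python3 - <<'E'
from h import *
w=camera("wrist");cv2.imwrite("pics/m7.png",w["pixels"][:,:,::-1])
to(.5036,.2114,.142)
E
```

```text
clock: 20.43
ee_pos: [0.5027, 0.2129, 0.245]
ee_rot: [0.0, 0.166, 0.986, 0.0]
wrist_force: [-0.4, -1.6, -0.4]
finger_gap: 0.622
grasp_force: 26.8
pos [0.5029 0.2115 0.2447] q7 [-0.    0.55 -0.7   1.84  0.44  0.91  0.33] tilt [ 0. -0. -1.] yhead 70.83 gap 53.8 F [ 0.6 -0.5 -0.4]
slide mm [-6.000e-01  1.000e-01  1.027e+02]
```

View pics/m7.png

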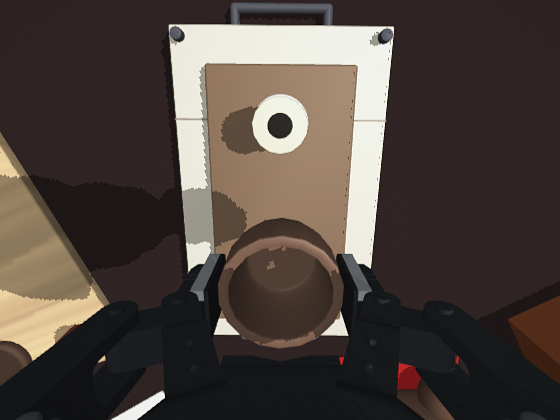

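The bowl is held level between the pads (rim centre about 280,290), in line with the near prop at (280,125).

```bash
python3 -m jog '{"slide":[[-0.6,0,20],[0,0,25],[0,0,25],[0,0,15],[0,0,10],[0,0,5],[0,0,3],[0,0,0],[0,0,0]],"angular":[[0,0,0],[0,0,0],[0,0,0],[0,0,0],[0,0,0],[0,0,0],[0,0,0],[0,0,0],[0,0,0]],"claw":[40,40,40,40,40,40,40,40,40]}' 25
python3 -m jog '{"slide":[[0,0,1],[0,0,1],[0,0,0]],"angular":[[0,0,0],[0,0,0],[0,0,0]],"claw":[40,40,40]}' 25
python3 -m jog '{"slide":[[0,0,1],[0,0,0]],"angular":[[0,0,0],[0,0,0]],"claw":[40,40]}' 25
```

```text
clock: 21.23
ee_pos: [0.504, 0.2112, 0.1418]
ee_rot: [0.0, 0.167, 0.986, 0.0]
wrist_force: [1.0, 0.3, -0.9]
finger_gap: 0.625
grasp_force: 26.8
clock: 21.48
ee_pos: [0.5038, 0.2113, 0.1392]
ee_rot: [0.0, 0.167, 0.986, 0.0]
wrist_force: [-0.5, -0.7, -0.8]
finger_gap: 0.624
grasp_force: 26.8
clock: 21.65
ee_pos: [0.5038, 0.2113, 0.1383]
ee_rot: [0.0, 0.167, 0.986, -0.0]
wrist_force: [-0.9, -0.9, 5.2]
finger_gap: 0.621
grasp_force: 27.2
```

```bash
python3 -m jog '{"slide":[[0,0,0],[0,0,0],[0,0,0],[0,0,0],[0,0,0],[0,0,0],[0,0,-8],[0,0,-15],[0,0,-35],[0,0,-35],[0,0,-30],[0,0,0],[0,0,0]],"angular":[[0,0,0],[0,0,0],[0,0,0],[0,0,0],[0,0,0],[0,0,0],[0,0,0],[0,0,0],[0,0,0],[0,0,0],[0,0,0],[0,0,0],[0,0,0]],"claw":[53,60,70,78,78,78,78,78,78,78,78,78,78]}' 25
python3 - <<'E'
from h import *
w=camera("wrist");cv2.imwrite("pics/m8.png",w["pixels"][:,:,::-1])
to(.4082,-.2,.26)
E
```

```text
clock: 22.73
ee_pos: [0.5041, 0.2114, 0.263]
ee_rot: [0.001, 0.167, 0.986, 0.001]
wrist_force: [-0.1, -0.2, -0.6]
finger_gap: 0.919
grasp_force: 0.0
pos [0.5037 0.2111 0.2616] q7 [ 0.01  0.53 -0.72  1.83  0.42  0.94  0.34] tilt [ 0.001  0.    -1.   ] yhead 70.77 gap 78.2 F [ 0.  -0.5 -0.7]
slide mm [ -45.2 -419.6    1.5]
```

View pics/m8.png

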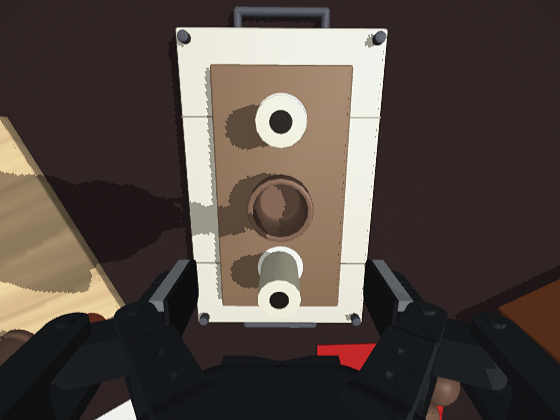

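The bowl stands upright at (280,208), midway between the props at (280,121) and (279,300). Now the bat.

```bash
python3 -c "
from h import *
w=camera('wrist');P=np.array([plane(w,u,.045) for u in((183,37),(379,37),(204,319),(356,320))]);print(P.round(4),P.mean(0));d=P[2:].mean(0)-P[:2].mean(0);print(np.degrees(np.arctan2(d[1],d[0])),np.linalg.norm(d))
for u in((281,121.5),(279,299)): print(plane(w,u,.11))
print(plane(w,(280.5,208),.092))"
python3 -m jog '{"slide":[[-3.2,-30,0],[-3.2,-30,0],[-3.2,-30,0],[-3.2,-30,0],[-3.2,-30,0],[-3.2,-30,0],[-3.2,-30,0],[-3.2,-30,0],[-3.2,-30,0],[-3.2,-30,0],[-3.2,-30,0],[-3.2,-30,0],[-3.2,-30,0],[-3.2,-30,0],[0,0,0]],"angular":[[0,0,0],[0,0,0],[0,0,0],[0,0,0],[0,0,0],[0,0,0],[0,0,0],[0,0,0],[0,0,0],[0,0,0],[0,0,0],[0,0,0],[0,0,0],[0,0,0],[0,0,0]],"claw":[78,78,78,78,78,78,78,78,78,78,78,78,78,78,78]}' 40
python3 -m jog '{"slide":[[0,0,0],[0,0,0],[0,0,0],[0,0,0],[0,0,0],[0,0,0],[0,0,0],[0,0,0],[0,0,0],[0,0,0],[0,0,0],[0,0,0]],"angular":[[0,0,7.13],[0,0,7.13],[0,0,7.13],[0,0,7.13],[0,0,7.13],[0,0,7.13],[0,0,7.13],[0,0,7.13],[0,0,7.13],[0,0,0],[0,0,0],[0,0,0]],"claw":[78,78,78,78,78,78,78,78,78,78,78,78]}' 40
python3 - <<'E'
from h import *
to(.4082,-.2,.088)
w=camera("wrist");cv2.imwrite("pics/m9.png",w["pixels"][:,:,::-1])
for a,k in blobs(w,(0,0,560,300),lambda h,s,v:(s<50)&(v>180),1500)[:2]:
    rc=cv2.minAreaRect(k);b=np.array([plane(w,q,.03)[:2] for q in cv2.boxPoints(rc)]);d=np.diff(b,axis=0)
    print("bat",rc,b.mean(0),np.linalg.norm(d,axis=1),np.degrees(np.arctan2(d[:,1],d[:,0])))
E
```

```text
[[0.3475 0.181  0.045 ]
 [0.4008 0.3337 0.045 ]
 [0.6014 0.0912 0.045 ]
 [0.6561 0.2438 0.045 ]] [0.50146754 0.21240511 0.045     ]
-19.447818133798485 0.26995143256764165
[0.4371333  0.23523705 0.11      ]
[0.56682119 0.18828561 0.11      ]
[0.49987545 0.21296676 0.092     ]
clock: 24.08
ee_pos: [0.4056, -0.2049, 0.2598]
ee_rot: [-0.001, 0.17, 0.985, -0.0]
wrist_force: [0.1, -0.8, -1.4]
finger_gap: 0.913
grasp_force: 0.0
clock: 25.08
ee_pos: [0.4077, -0.1999, 0.2606]
ee_rot: [-0.0, 0.663, 0.748, -0.0]
wrist_force: [0.6, 0.5, 0.5]
finger_gap: 0.912
grasp_force: 0.0
pos [ 0.4077 -0.1999  0.2606] q7 [ 0.68  0.34 -0.43  2.06  0.2   0.78  0.25] tilt [-0.001  0.    -1.   ] yhead 6.89 gap 77.9 F [0.6 0.5 0.5]
slide mm [ -0.3   0.7 172.6]
bat ((282.5, 188.5), (179.0, 55.0), 90.0) [ 0.40890121 -0.19966521] [0.05007741 0.18087937 0.05890222] [   6.86321672  -81.63663024 -173.1592772 ]
```

View pics/m9.png

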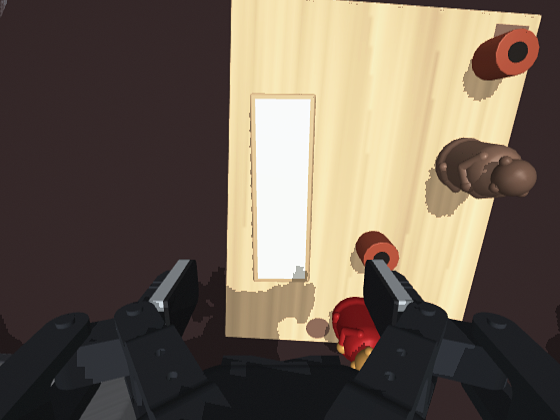

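The bat lies squarely in the finger frame (corners about 252,95 to 309,281), and both fingers come down on clear board.

```bash
python3 -m jog '{"slide":[[0,0.9,25],[0,0,35],[0,0,35],[0,0,35],[0,0,20],[0,0,10],[0,0,6],[0,0,3],[0,0,0],[0,0,0]],"angular":[[0,0,0],[0,0,0],[0,0,0],[0,0,0],[0,0,0],[0,0,0],[0,0,0],[0,0,0],[0,0,0],[0,0,0]],"claw":[78,78,78,78,78,78,78,78,78,78]}' 60
python3 -m jog '{"slide":[[0,0,2],[0,0,1],[0,0,0],[0,0,0]],"angular":[[0,0,0],[0,0,0],[0,0,0],[0,0,0]],"claw":[78,78,78,78]}' 60
```

```text
clock: 25.97
ee_pos: [0.4091, -0.2002, 0.0929]
ee_rot: [0.001, 0.665, 0.747, 0.0]
wrist_force: [-0.8, -1.3, 1.2]
finger_gap: 0.912
grasp_force: 0.0
clock: 26.3
ee_pos: [0.4088, -0.2001, 0.0892]
ee_rot: [0.0, 0.665, 0.747, 0.0]
wrist_force: [-1.4, 0.2, 0.2]
finger_gap: 0.914
grasp_force: 0.0
```

```bash
python3 -m jog '{"slide":[[0,0,1.5],[0,0,1],[0,0,0],[0,0,0],[0,0,0],[0,0,0],[0,0,0],[0,0,0],[0,0,0]],"angular":[[0,0,0],[0,0,0],[0,0,0],[0,0,0],[0,0,0],[0,0,0],[0,0,0],[0,0,0],[0,0,0]],"claw":[70,50,50,50,50,50,50,50,50]}' 80
python3 -m jog '{"slide":[[0,0,-5],[0,0,-15],[0,0,-30],[0,0,-30],[0,0,0],[0,0,0]],"angular":[[0,0,0],[0,0,0],[0,0,0],[0,0,0],[0,0,0],[0,0,0]],"claw":[50,50,50,50,50,50]}' 80
python3 -c "
from h import *
camera('top');to(.5032,.2118,.26)"
```

```text
clock: 27.05
ee_pos: [0.4087, -0.2, 0.0869]
ee_rot: [0.0, 0.665, 0.747, -0.0]
wrist_force: [-2.3, 1.6, 16.3]
finger_gap: 0.679
grasp_force: 82.4
clock: 27.55
ee_pos: [0.409, -0.2004, 0.1675]
ee_rot: [0.001, 0.665, 0.747, 0.0]
wrist_force: [-0.1, -0.5, -4.1]
finger_gap: 0.682
grasp_force: 87.8
pos [ 0.4085 -0.2002  0.1665] q7 [ 0.61  0.5  -0.37  2.14  0.33  0.56  0.12] tilt [ 0. -0. -1.] yhead 6.6 gap 58.2 F [ 1.2  0.  -4.2]
slide mm [398.4 141.4 -93.6]
```

```bash
python3 -m jog '{"slide":[[0,0,-15],[0,0,-30],[0,0,-30],[0,0,-20],[15,5.3,0],[28.4,10.1,0],[28.4,10.1,0],[28.4,10.1,0],[28.4,10.1,0],[28.4,10.1,0],[28.4,10.1,0],[28.4,10.1,0],[28.4,10.1,0],[28.4,10.1,0],[28.4,10.1,0],[28.4,10.1,0],[28.4,10.1,0],[28.4,10.1,0],[14.2,4.8,0],[0,0,0]],"angular":[[0,0,0],[0,0,0],[0,0,0],[0,0,0],[0,0,0],[0,0,0],[0,0,0],[0,0,0],[0,0,0],[0,0,0],[0,0,0],[0,0,0],[0,0,0],[0,0,0],[0,0,0],[0,0,0],[0,0,0],[0,0,0],[0,0,0],[0,0,0]],"claw":[50,50,50,50,50,50,50,50,50,50,50,50,50,50,50,50,50,50,50,50]}' 80
python3 -m jog '{"slide":[[0,0,0],[0,0,0],[0,0,0],[0,0,0],[0,0,0],[0,0,0],[0,0,0],[0,0,0],[0,0,0],[0,0,0],[0,0,0],[0,0,0],[0,0,0],[0,0,0]],"angular":[[0,0,-3.5],[0,0,-6],[0,0,-6],[0,0,-6],[0,0,-6],[0,0,-6],[0,0,-6],[0,0,-6],[0,0,-6],[0,0,-6],[0,0,-6.4],[0,0,0],[0,0,0],[0,0,0]],"claw":[50,50,50,50,50,50,50,50,50,50,50,50,50,50]}' 80
python3 - <<'E'
from h import *
camera("scene");to(.5035,.2114,.188)
w=camera("wrist");cv2.imwrite("pics/m10.png",w["pixels"][:,:,::-1])
E
```

```text
clock: 29.27
ee_pos: [0.5027, 0.2158, 0.2596]
ee_rot: [-0.001, 0.664, 0.748, -0.0]
wrist_force: [-1.1, 0.3, -2.5]
finger_gap: 0.672
grasp_force: 87.7
clock: 30.43
ee_pos: [0.503, 0.2118, 0.2607]
ee_rot: [-0.001, 0.171, 0.985, -0.0]
wrist_force: [-1.3, 0.1, -2.5]
finger_gap: 0.675
grasp_force: 87.7
pos [0.5031 0.2119 0.261 ] q7 [ 0.06  0.56 -0.8   1.82  0.48  0.97  0.29] tilt [-0.001 -0.    -1.   ] yhead 70.33 gap 57.5 F [ 0.1  0.9 -3.4]
slide mm [-0.6 -0.3 73. ]
```

View pics/m10.png

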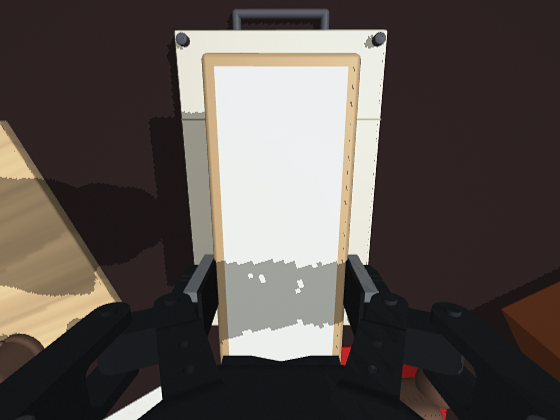

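The bat is held level and in line with the tray (centreline x≈281, matching the tray pins at 182 and 379). That was my last allowed picture, so from here I check by numbers only.

```bash
python3 -m jog '{"slide":[[-0.6,-0.3,20],[0,0,25],[0,0,15],[0,0,8],[0,0,4],[0,0,0],[0,0,0]],"angular":[[0,0,0],[0,0,0],[0,0,0],[0,0,0],[0,0,0],[0,0,0],[0,0,0]],"claw":[50,50,50,50,50,50,50]}' 80
python3 -m jog '{"slide":[[0,0,1],[0,0,1],[0,0,0]],"angular":[[0,0,0],[0,0,0],[0,0,0]],"claw":[50,50,50]}' 80
python3 -m jog '{"slide":[[0,0,1],[0,0,0]],"angular":[[0,0,0],[0,0,0]],"claw":[50,50]}' 80
```

```text
clock: 31.12
ee_pos: [0.5039, 0.2119, 0.1902]
ee_rot: [0.0, 0.169, 0.986, 0.0]
wrist_force: [0.1, -0.2, -3.3]
finger_gap: 0.677
grasp_force: 87.6
clock: 31.37
ee_pos: [0.5039, 0.2115, 0.1878]
ee_rot: [0.0, 0.169, 0.986, 0.0]
wrist_force: [-0.0, -0.1, -3.3]
finger_gap: 0.673
grasp_force: 87.6
clock: 31.53
ee_pos: [0.5037, 0.2115, 0.1865]
ee_rot: [0.0, 0.169, 0.986, -0.0]
wrist_force: [0.1, 0.4, -2.9]
finger_gap: 0.677
grasp_force: 87.6
```

```bash
python3 -m jog '{"slide":[[0,0,1],[0,0,0]],"angular":[[0,0,0],[0,0,0]],"claw":[50,50]}' 80
python3 -m jog '{"slide":[[0,0,0.7],[0,0,0]],"angular":[[0,0,0],[0,0,0]],"claw":[50,50]}' 80
```

```text
clock: 31.7
ee_pos: [0.5036, 0.2115, 0.1854]
ee_rot: [-0.0, 0.169, 0.986, -0.0]
wrist_force: [0.2, 0.0, -3.5]
finger_gap: 0.675
grasp_force: 87.6
clock: 31.87
ee_pos: [0.5037, 0.2116, 0.185]
ee_rot: [0.0, 0.169, 0.986, -0.0]
wrist_force: [-1.3, -1.5, 2.8]
finger_gap: 0.674
grasp_force: 88.4
```

```bash
python3 -m jog '{"slide":[[0,0,0],[0,0,0],[0,0,0],[0,0,0],[0,0,0],[0,0,0],[0,0,-5],[0,0,-15],[0,0,-30],[0,0,-30],[0,0,-20],[0,0,0],[0,0,0]],"angular":[[0,0,0],[0,0,0],[0,0,0],[0,0,0],[0,0,0],[0,0,0],[0,0,0],[0,0,0],[0,0,0],[0,0,0],[0,0,0],[0,0,0],[0,0,0]],"claw":[60,68,78,78,78,78,78,78,78,78,78,78,78]}' 40
python3 - <<'E'
from h import *
to(.50,-.17,.3)
w=camera("wrist")
k=blobs(w,(150,0,420,352),lambda h,s,v:(s<40)&(v>195),1500)
for a,k in k[:2]:
    rc=cv2.minAreaRect(k);b=np.array([plane(w,q,.128)[:2] for q in cv2.boxPoints(rc)]);d=np.diff(b,axis=0)
    print(a,np.round(cv2.boxPoints(rc)),rc[2],b.mean(0),np.linalg.norm(d,axis=1),np.degrees(np.arctan2(d[:,1],d[:,0])))
E
```

```text
clock: 32.95
ee_pos: [0.504, 0.2116, 0.2859]
ee_rot: [0.001, 0.169, 0.986, 0.0]
wrist_force: [-0.2, -0.5, -0.9]
finger_gap: 0.912
grasp_force: 0.0
pos [0.504  0.2116 0.2859] q7 [ 0.08  0.53 -0.82  1.8   0.45  1.01  0.32] tilt [ 0.002  0.    -1.   ] yhead 70.5 gap 77.9 F [-0.2 -0.5 -0.9]
slide mm [-123.7 -361.   -14.3]
13970.5 [[244.  90.]
 [316.  90.]
 [316. 318.]
 [244. 318.]] 90.0 [0.5030722  0.21216105] [0.04933842 0.18095088 0.06101876] [  70.4727564   -17.70520541 -109.57492735]
11444.0 [[183.  36.]
 [378.  36.]
 [378. 253.]
 [183. 253.]] 90.0 [0.45944999 0.2280612 ] [0.12782991 0.15487757 0.15481132] [  70.48149205  -14.52914047 -109.559178  ]
```

```bash
python3 -m jog '{"slide":[[-15.8,-26.1,0],[-15.8,-26.1,0],[-15.8,-26.1,0],[-15.8,-26.1,0],[-15.8,-26.1,0],[-15.8,-26.1,0],[-15.8,-26.1,0],[-15.8,-26.1,0],[-15.8,-26.1,0],[-15.8,-26.1,0],[-15.8,-26.1,0],[-15.8,-26.1,0],[0,0,0],[0,0,0],[0,0,0]],"angular":[[0,0,0],[0,0,0],[0,0,0],[0,0,0],[0,0,0],[0,0,0],[0,0,0],[0,0,0],[0,0,0],[0,0,0],[0,0,0],[0,0,0],[0,0,0],[0,0,0],[0,0,0]],"claw":[68,68,68,68,68,68,68,68,68,68,68,68,68,68,68]}' 40
python3 - <<'E'
from h import *
to(.578,-.147,.112)
w=camera("wrist");s,M=st();X=M[:2,0];Y=M[:2,1]
for a,k in blobs(w,(205,110,375,330),lambda h,s,v:(v<135)&(h<15)&(s>60)&(v>20),800)[:3]:
    q=k[:,0].astype(float);print(a,cv2.boundingRect(k))
    top=q[q[:,1].argmin()];P=np.array([plane(w,p,.0135)[:2] for p in q]);G=np.c_[P@X,P@Y]
    print("toppt",top,"max x edge",P[G[:,0].argmax()]," => foot centre x proj",G[:,0].max()-.026)
    for zc,r in((.022,.026),):
        Q=np.array([plane(w,p,zc)[:2] for p in q if p[1]<top[1]+28]);H=np.c_[Q@X,Q@Y]
        print("y range",H[:,1].min(),H[:,1].max(),"mid",(H[:,1].min()+H[:,1].max())/2,"w",np.ptp(H[:,1]))
    for row in range(int(top[1]),int(q[:,1].max()),5):
        xs=q[q[:,1]==row,0];print(row,xs.min(),xs.max(),end="; ")
print("TCP proj",s["ee_pos"][:2]@X,s["ee_pos"][:2]@Y, "est",np.array([.582,-.150])@X,np.array([.582,-.150])@Y)
E
```

```text
clock: 34.25
ee_pos: [0.5776, -0.1463, 0.2839]
ee_rot: [-0.001, 0.169, 0.986, 0.0]
wrist_force: [0.3, -0.7, -0.4]
finger_gap: 0.797
grasp_force: 0.0
pos [ 0.5776 -0.1463  0.2839] q7 [ 0.66  0.6  -0.76  1.67  0.46  1.06  0.99] tilt [-0.001  0.001 -1.   ] yhead 70.55 gap 68.1 F [ 0.3 -0.7 -0.4]
slide mm [ -0.9  -0.6 171.9]
2204.5 (254, 172, 50, 59)
toppt [275. 172.] max x edge [ 0.55910491 -0.14549142]  => foot centre x proj -0.6016807188771947
y range 0.02550801278497994 0.07922691927976215 mid 0.052367466032371045 w 0.05371890649478221
172 275.0 285.0; 177 264.0 295.0; 182 261.0 299.0; 187 258.0 302.0; 192 255.0 303.0; 197 255.0 303.0; 202 255.0 303.0; 207 255.0 303.0; 212 256.0 301.0; 217 260.0 299.0; 222 264.0 295.0; 227 268.0 285.0; TCP proj -0.5933667511723136 0.05441683419391525 est -0.5987730368507356 0.05190766165685468
```

```bash
python3 -m jog '{"slide":[[-6.6,-2.2,0],[0,0,20],[0,0,35],[0,0,35],[0,0,30],[0,0,25],[0,0,14],[0,0,7],[0,0,4],[0,0,0],[0,0,0]],"angular":[[0,0,0],[0,0,0],[0,0,0],[0,0,0],[0,0,0],[0,0,0],[0,0,0],[0,0,0],[0,0,0],[0,0,0],[0,0,0]],"claw":[68,68,68,68,68,68,68,68,68,68,68]}' 30
python3 -c "
from h import *
to(.583,-.1513,.108)"
```

```text
clock: 35.22
ee_pos: [0.5841, -0.1512, 0.1159]
ee_rot: [0.001, 0.169, 0.986, -0.0]
wrist_force: [0.1, -1.2, 0.6]
finger_gap: 0.797
grasp_force: 0.0
pos [ 0.5841 -0.1512  0.1159] q7 [ 0.58  0.81 -0.63  1.76  0.65  0.78  0.85] tilt [ 0.001 -0.    -1.   ] yhead 70.52 gap 68.0 F [ 0.1 -1.2  0.6]
slide mm [ 1.  -0.4  7.9]
```

```bash
python3 -m jog '{"slide":[[0.8,0,4],[0,0,3],[0,0,0],[0,0,0]],"angular":[[0,0,0],[0,0,0],[0,0,0],[0,0,0]],"claw":[68,68,68,68]}' 30
python3 -m jog '{"slide":[[0,0,0],[0,0,0],[0,0,0],[0,0,0],[0,0,0],[0,0,0],[0,0,0],[0,0,0]],"angular":[[0,0,0],[0,0,0],[0,0,0],[0,0,0],[0,0,0],[0,0,0],[0,0,0],[0,0,0]],"claw":[35,35,35,35,35,35,35,35]}' 30
```

```text
clock: 35.55
ee_pos: [0.5827, -0.151, 0.1079]
ee_rot: [0.0, 0.169, 0.986, -0.0]
wrist_force: [-0.9, 0.1, 0.4]
finger_gap: 0.797
grasp_force: 0.0
clock: 36.22
ee_pos: [0.5829, -0.1508, 0.1083]
ee_rot: [0.0, 0.169, 0.986, -0.0]
wrist_force: [-1.1, 1.0, 7.4]
finger_gap: 0.529
grasp_force: 30.1
```

```bash
python3 -m jog '{"slide":[[0,0,-5],[0,0,-15],[0,0,-25],[0,0,-30],[0,0,-30],[0,0,-30],[0,0,-30],[0,0,-20],[0,0,0],[0,0,0]],"angular":[[0,0,0],[0,0,0],[0,0,0],[0,0,0],[0,0,0],[0,0,0],[0,0,0],[0,0,0],[0,0,0],[0,0,0]],"claw":[35,35,35,35,35,35,35,35,35,35]}' 30
python3 - <<'E'
from h import *
to(.5034,.2116,.30)
w=camera("wrist");s,M=st()
# held head: bottom of silhouette
for a,k in blobs(w,(200,150,360,352),lambda h,s,v:(v<150)&(h<16)&(s>60)&(v>20),800)[:2]: print(a,cv2.boundingRect(k))
E
```

```text
clock: 37.05
ee_pos: [0.5828, -0.1509, 0.2945]
ee_rot: [0.001, 0.169, 0.986, -0.0]
wrist_force: [0.1, -0.8, -2.2]
finger_gap: 0.525
grasp_force: 31.3
pos [ 0.5828 -0.1509  0.2945] q7 [ 0.67  0.59 -0.77  1.65  0.45  1.09  1.  ] tilt [ 0.002 -0.001 -1.   ] yhead 70.52 gap 44.8 F [ 0.1 -0.8 -2.2]
slide mm [195.7 315.3  -6. ]
13543.5 (219, 204, 141, 148)
```

```bash
python3 -m jog '{"slide":[[8,13,-2],[15,24.2,-3],[15,24.2,0],[15,24.2,0],[15,24.2,0],[15,24.2,0],[15,24.2,0],[15,24.2,0],[15,24.2,0],[15,24.2,0],[15,24.2,0],[15,24.2,0],[15,24.2,0],[7.7,12,0],[0,0,0],[0,0,0],[0,0,0],[0,0,0]],"angular":[[0,0,0],[0,0,0],[0,0,0],[0,0,0],[0,0,0],[0,0,0],[0,0,0],[0,0,0],[0,0,0],[0,0,0],[0,0,0],[0,0,0],[0,0,0],[0,0,0],[0,0,0],[0,0,0],[0,0,0],[0,0,0]],"claw":[35,35,35,35,35,35,35,35,35,35,35,35,35,35,35,35,35,35]}' 30
python3 -c "
from h import *
to(.5034,.2116,.228)"
```

```text
clock: 38.6
ee_pos: [0.5035, 0.2107, 0.2974]
ee_rot: [-0.0, 0.17, 0.985, -0.0]
wrist_force: [-0.1, -0.4, -1.4]
finger_gap: 0.523
grasp_force: 31.3
pos [0.5035 0.2107 0.2974] q7 [ 0.09  0.51 -0.83  1.79  0.44  1.04  0.33] tilt [-0.001 -0.001 -1.   ] yhead 70.45 gap 44.6 F [-0.1 -0.4 -1.4]
slide mm [ 0.4  0.9 69.4]
```

```bash
python3 -m jog '{"slide":[[0,0.8,15],[0,0,20],[0,0,15],[0,0,10],[0,0,5],[0,0,2],[0,0,0],[0,0,0]],"angular":[[0,0,0],[0,0,0],[0,0,0],[0,0,0],[0,0,0],[0,0,0],[0,0,0],[0,0,0]],"claw":[35,35,35,35,35,35,35,35]}' 30
python3 -m jog '{"slide":[[0,0,1],[0,0,1],[0,0,0]],"angular":[[0,0,0],[0,0,0],[0,0,0]],"claw":[35,35,35]}' 30
python3 -m jog '{"slide":[[0,0,1],[0,0,0]],"angular":[[0,0,0],[0,0,0]],"claw":[35,35]}' 30
```

```text
clock: 39.27
ee_pos: [0.5039, 0.2125, 0.2314]
ee_rot: [0.0, 0.169, 0.986, 0.0]
wrist_force: [-0.0, -0.0, -0.8]
finger_gap: 0.519
grasp_force: 31.2
clock: 39.52
ee_pos: [0.5037, 0.2124, 0.229]
ee_rot: [0.0, 0.169, 0.986, 0.0]
wrist_force: [-0.2, 0.1, -1.0]
finger_gap: 0.519
grasp_force: 31.3
clock: 39.68
ee_pos: [0.5037, 0.2124, 0.2278]
ee_rot: [0.0, 0.169, 0.986, -0.0]
wrist_force: [0.3, 1.1, -1.8]
finger_gap: 0.519
grasp_force: 31.3
```

```bash
for i in 1; do python3 -m jog '{"slide":[[0,0,1],[0,0,1],[0,0,0]],"angular":[[0,0,0],[0,0,0],[0,0,0]],"claw":[35,35,35]}' 30; done
python3 -m jog '{"slide":[[0,0,1],[0,0,0]],"angular":[[0,0,0],[0,0,0]],"claw":[35,35]}' 30
```

```text
clock: 39.93
ee_pos: [0.5036, 0.2124, 0.2256]
ee_rot: [-0.0, 0.169, 0.986, -0.0]
wrist_force: [0.2, -1.1, -1.7]
finger_gap: 0.521
grasp_force: 31.3
clock: 40.1
ee_pos: [0.5036, 0.2124, 0.2246]
ee_rot: [-0.0, 0.169, 0.986, -0.0]
wrist_force: [0.5, -0.1, -1.7]
finger_gap: 0.522
grasp_force: 31.3
```

```bash
python3 -m jog '{"slide":[[0,0,0.8],[0,0,0]],"angular":[[0,0,0],[0,0,0]],"claw":[35,35]}' 30
python3 -m jog '{"slide":[[0,0,0.7],[0,0,0]],"angular":[[0,0,0],[0,0,0]],"claw":[35,35]}' 30
```

```text
clock: 40.27
ee_pos: [0.5037, 0.2125, 0.2243]
ee_rot: [0.0, 0.169, 0.986, 0.0]
wrist_force: [-0.7, -1.6, 3.0]
finger_gap: 0.523
grasp_force: 31.8
clock: 40.43
ee_pos: [0.5038, 0.2127, 0.2242]
ee_rot: [0.0, 0.169, 0.986, 0.0]
wrist_force: [-3.3, -2.8, 16.3]
finger_gap: 0.522
grasp_force: 33.0
```

```bash
python3 -m jog '{"slide":[[0,0,-0.7],[0,0,0],[0,0,0],[0,0,0],[0,0,0],[0,0,0],[0,0,0],[0,0,-5],[0,0,-15],[0,0,-25],[0,0,-25],[0,0,-25],[0,0,-25],[0,0,-15],[0,0,0],[0,0,0],[0,0,0]],"angular":[[0,0,0],[0,0,0],[0,0,0],[0,0,0],[0,0,0],[0,0,0],[0,0,0],[0,0,0],[0,0,0],[0,0,0],[0,0,0],[0,0,0],[0,0,0],[0,0,0],[0,0,0],[0,0,0],[0,0,0]],"claw":[45,50,60,70,76,76,76,76,76,76,76,76,76,76,76,76,76]}' 30
python3 - <<'E'
from h import *
to(.5034,.2116,.228)
w=camera("wrist");s,M=st();X=M[:2,0];Y=M[:2,1]
f=lambda h,s,v:(v<150)&(h<16)&(s>60)&(v>15)
for a,k in blobs(w,(215,60,345,345),f,300)[:4]:
    print(a,cv2.boundingRect(k))
for a,k in blobs(w,(150,0,420,352),lambda h,s,v:(s<40)&(v>195),1500)[:2]:
    b=np.array([plane(w,q,.128)[:2] for q in cv2.boxPoints(cv2.minAreaRect(k))]);print("white",a,b.mean(0),np.round(cv2.boxPoints(cv2.minAreaRect(k))).tolist())
E
```

```text
clock: 41.85
ee_pos: [0.5035, 0.2122, 0.3586]
ee_rot: [-0.0, 0.169, 0.986, -0.0]
wrist_force: [-0.7, -1.0, 0.4]
finger_gap: 0.892
grasp_force: 0.0
pos [0.5035 0.2122 0.3586] q7 [ 0.12  0.45 -0.87  1.71  0.37  1.15  0.38] tilt [-0. -0. -1.] yhead 70.51 gap 76.2 F [-0.7 -1.   0.4]
slide mm [-1.000e-01 -5.000e-01  1.306e+02]
6229.0 (228, 81, 90, 185)
2970.0 (215, 281, 130, 64)
1272.0 (309, 174, 20, 92)
white 7938.0 [0.46112917 0.22808756] [[203.0, 53.0], [359.0, 53.0], [359.0, 232.0], [203.0, 232.0]]
white 3924.0 [0.45612938 0.22886154] [[253.0, 99.0], [307.0, 99.0], [307.0, 186.0], [253.0, 186.0]]
```

```bash
python3 -m jog '{"slide":[[0,-30,0],[0,-30,0],[0,-30,0],[0,-30,0],[0,-30,0],[0,-30,0],[0,-30,0],[0,-30,0],[0,-30,0],[0,-30,0],[0,0,0],[0,0,0]],"angular":[[0,0,0],[0,0,0],[0,0,0],[0,0,0],[0,0,0],[0,0,0],[0,0,0],[0,0,0],[0,0,0],[0,0,0],[0,0,0],[0,0,0]],"claw":[76,76,76,76,76,76,76,76,76,76,76,76]}' 30
python3 - <<'E'
from h import *
t=camera("top");s=camera("scene")
def proj(c,P): return cv2.projectPoints(np.array(P,float).reshape(-1,3),np.array(c["rvec"],float),np.array(c["tvec"],float),np.array([[c["fx"],0,c["cx"]],[0,c["fy"],c["cy"]],[0,0,1.]]),None)[0].reshape(-1,2).round(1).tolist()
fig=(.5034,.2116)
for n,c in(("top",t),("scene",s)):
    print(n,"foot/head exp",proj(c,[(*fig,.128),(*fig,.2055)]))
    u=np.array(proj(c,[(*fig,.128)])[0],int);x,y=u
    for a,k in blobs(c,(x-45,y-60,x+45,y+40),lambda h,s,v:(s<45)&(v>170),100)[:3]: print(" white",a,cv2.boundingRect(k),np.round(cv2.boxPoints(cv2.minAreaRect(k))).tolist())
    for a,k in blobs(c,(x-40,y-60,x+40,y+35),lambda h,s,v:(v<110)&(h<16)&(s>60),60)[:3]: print(" brown",a,cv2.boundingRect(k))
    dx=np.array([np.cos(np.radians(-19.45)),np.sin(np.radians(-19.45))]);dy=np.array([-dx[1],dx[0]])
    print(" bat exp corners",proj(c,[(*(np.array(fig)+i*.09*dx+j*.025*dy),.128) for i,j in((1,1),(1,-1),(-1,-1),(-1,1))]))
cv2.imwrite("pics/end.png",t["pixels"][:,:,::-1])
E
```

```text
clock: 42.9
ee_pos: [0.403, -0.0716, 0.3585]
ee_rot: [-0.001, 0.171, 0.985, -0.0]
wrist_force: [0.5, 0.2, 0.6]
finger_gap: 0.887
grasp_force: 0.0
top foot/head exp [[175.3, 199.7], [165.9, 192.4]]
 white 1658.5 (130, 139, 90, 100) [[100.0, 206.0], [191.0, 119.0], [225.0, 156.0], [134.0, 242.0]]
 white 794.0 (170, 154, 36, 38) [[169.0, 182.0], [182.0, 152.0], [206.0, 162.0], [193.0, 193.0]]
 white 774.0 (146, 204, 38, 35) [[145.0, 238.0], [159.0, 203.0], [184.0, 213.0], [170.0, 248.0]]
 brown 1092.5 (181, 165, 34, 69)
 brown 461.0 (160, 184, 29, 27)
 brown 87.5 (135, 169, 15, 27)
 bat exp corners [[181.5, 153.1], [205.0, 162.1], [168.8, 247.8], [144.6, 238.4]]
scene foot/head exp [[320.9, 145.1], [324.3, 115.4]]
 white 284.5 (319, 147, 32, 18) [[319.0, 153.0], [328.0, 141.0], [351.0, 159.0], [342.0, 171.0]]
 white 162.5 (295, 129, 19, 16) [[294.0, 133.0], [303.0, 122.0], [318.0, 134.0], [309.0, 145.0]]
 brown 4653.0 (280, 85, 80, 93)
 brown 670.0 (280, 154, 49, 26)
 bat exp corners [[351.8, 159.8], [334.1, 164.8], [293.3, 131.9], [309.6, 128.0]]
```

Every point agrees with the expected positions to within about a pixel: the bat's corners are within 1 px, and the figure stands upright at its centre.

```bash
python3 -c "
from workcell import job
print(job.close_job())"
```

```text
the job is handed in; nothing more can be done
None
```

The job is handed in: both tall props are on the rings with the bowl midway between them, the bat lies level across the props, and the clay figure stands on its middle, though `close_job` returned no verdict and the final placing was checked by pixel measurements only.

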